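Clamp the cuff on the blower outlet

TASK

Take the worm-drive band out of the weight tray, slide it over the barbs of the blower's outlet and on to the blue cuff until it sits flush and home against the flange, key pointing up. Then turn its red key clockwise until the band is snug on the cuff, without crushing the thin cuff or ramming the flange, and let go. Leave the socket, the can and the screwdriver alone.

Things in the scene. Friction and masses are not known exactly. Their poses are not given: they have to be found in the camera images.
- band: Steel worm-drive clamp band, ring 62 mm outside, 14 mm wide along x. Origin: ring centre; x = ring axis; z up. Orange ear to hold it by: top 46 mm up, 16 tall, 14 thick in x, y -4 to 16. Dark screw housing on the -y side, upright screw at y -42. Flat foot 34.5 mm below. Starts upright in the tray, x as the tray's. Fit it with x along the outlet's x. 0.2 kg.
- key: Red wing on the upright worm screw. Origin: wing centre, at (0, -42, 65) mm in the band's frame; 28 mm along its x, 9 thick in y, 26 tall. Clockwise from above tightens: 3 mm shoe travel per rad, 1.35 to 2.1 rad in all, start unknown, its angle tells nothing. Idle drag 0.2 N m, plus 0.009 per N on each shoe once they bite; aim near 10 N, 30 crushes. Keeps its place. It rises 5 mm with the band.
- outlet: Barbed stub of the blower, fixed, level. Origin: centre of the flange face, 75 mm above the bench; x points into the blower, the way to push; free end at x -58 mm. Two black barbs, 41 mm across at most (crests at x -45 and -27), entry slope from 33 mm; blue split cuff 37 mm across, x -22 to 0. Band home: its origin at x -7, 14 mm band flush on the flange. Loose, it hangs 5 mm low; tightening lifts and centres it.
- flange: Aluminium flange plate 70 mm wide, 48 mm tall, 12 mm thick, the stop for the band; origin and axes as the outlet's. The blower behind it is up to 104 mm wide and at most 100 mm high over the bench.
- shoe_top: Upper of three black rubber shoes, flat pads 18 x 12 mm inside the band at 120 degrees, that close in together as the key is turned. Origin: middle of the pad's face, 23.5 mm from the ring's centre when wide open (22.5 at the tightest start).
- shoe_left: Lower shoe on the band's -y side, as the upper one.
- shoe_right: Lower shoe on the band's +y side, as the upper one.
- tray: Black wheel-weight tray, fixed, 170 x 170 mm, rim 22 mm high. Origin: centre of its underside. A slot along its y through the middle (17 mm wide, walls to 28 mm height, floor at 8 mm) holds the band upright, ring centre 42.5 mm above the bench.
- socket: Bystander: steel wheel-nut socket, 30 mm across, 50 mm tall, standing; origin at its underside.
- can: Bystander: yellow spray can, 52 mm across, 140 mm tall, standing; origin at its underside.
- driver: Bystander: green-handled screwdriver lying on the bench; x along it, tip to +x.
Things that resemble listed ones, but are neither listed nor needed, are in the scene too. Of the things like the part that bears outlet, leave any that is green, pink or yellow; of the rest the smaller one is meant.

How it is judged:
On the way, in this order (a step that is already met when the one before it is completed fails the run):
1. the band is slid home against the flange (x of band in the frame of outlet above -0.0105 m and distance between band and outlet below 0.0125 m), for 0.2 s.
2. all three shoes press on the cuff (contact force between each of shoe_top, shoe_left, shoe_right and outlet above 3 N), for 0.2 s.
At the end, for the whole second after the job is handed in: The band sits on the blue cuff, its centre at most 10.5 mm before the flange face and within 12.5 mm of the flange centre, square within 0.12 rad, key up within 0.35 rad; each of its three shoes presses on the cuff with over 3 N (and never over 30); it is at rest (all of step 1 and all of step 2 and angle between the x axis of band and the x axis of outlet, either way round below 0.12 rad and angle between band's own z axis and vertical below 0.35 rad and linear speed of band below 0.02 m/s); the robot touches nothing.
It fails at once if a shoe of the band presses on the outlet with more than 30 N (contact force between any of shoe_top, shoe_left, shoe_right and outlet above 30 N).
It fails at once if the band is rammed against the flange with more than 30 N (contact force between band and flange above 30 N).
It fails at once if the socket, the can or the screwdriver is moved by more than 15 mm (distance of any of socket, can, driver from where it was at the start of the episode above 0.015 m).
It also fails if it takes over 72 s, if anything falls off the work surface, if the arm or the gripper's body presses on something with over 40 N, if the wrist force passes 120 N, or if a joint passes its speed limit or range.

ROBOT

A 6-joint arm with a two-finger parallel gripper is mounted at the origin on the work surface. World frame = base frame: x ahead of the robot, y to its left, z up, the work surface at z = 0. Lengths are in m, angles in rad, forces in N, time in s.
With the tool pointing down it reaches from about 0.375 to 0.925 m from the base axis. Payload 5.7 kg.
Tool frame: the origin (TCP) lies between the finger pads; the fingertips stand 22 mm ahead of it and the grasp point (between the pads) lies 3 mm ahead of it (manip.tip_extent is the distance from the TCP to the fingertips, in m); z points along the fingers, y is the direction in which the jaws open and shut (so a half turn about z gives the same grasp; the last joint's range is limited). The gripper opens to 85 mm and grips with 20 to 120 N. Pads are 22 mm wide; open, the fingers measure 114 mm over their backs; the gripper's body (76 mm by 85 mm) begins 54 mm behind the grasp point. The pads swing forward as they close: fully open they stand 13 mm farther back than shut.
Start: joints at [1.221, 0.359, 1.51, -0, 1.272, -0.115], TCP at [0.14, 0.584, 0.253] pointing down, gripper open.
Joint ranges: [-2.97, 2.97], [-1.01, 2.36], [0.21, 2.38], [-0.96, 4.11], [0.2, 2.71], [-2.98, 2.98]. Speed limits (rad/s): [2.39, 2.39, 3.14, 3.14, 3.14, 3.14].

INTERFACE

Orientations are given as a 3x3 rotation matrix whose columns are the frame's x, y, z axes.
In Python, from rig import manip, vision gives the robot as it stands. The module is installed in compiled form; this text tells all that it offers.
- The arm moves only by the tool move_arm, never from a script. Its argument "steps" is a list of rows, each a list of 5 numbers: the finger opening in mm, from 0 to 85.4, then the shift along the world's x, y, z in units of 40 mm (1.0 is 40 mm), then the turn about the world's z in units of 8 degrees (1.0 is 8 degrees). A call has 1 to 12 rows; each row is the pose to reach, as a shift and turn from the pose commanded when the call began; what a row does not reach only later rows make up. A row lasts 1/8 s, in which the tool goes at most 62.5 mm and 10.7 degrees, less where a joint would pass 70% of its speed; a pose out of reach is approached as far as the arm can. A call with a gripper value outside its range is refused whole. The fingers move at their own pace and stop on an object; "newtons" is the grip in N (left out, the last holds). Time passes only in rows, so rows that repeat a pose let the fingers close. It gives the time, the measured TCP pose, the force and the opening at its end, in the units of the state.
- manip.get_obs(): the state, without advancing time (a new reading comes with each control period).
- vision.snapshot(name): name is "side" or "top" or "wrist"; returns a dict with "image" (384x512x3 uint8, red, green, blue), "K" (3x3 intrinsics, pixels), "k1" (the pictures are not rectified: a ray, as slopes to the right and down, at radius r is drawn at 1 + k1 r^2 times it, then the intrinsics apply), "world_to_cam" (4x4, takes a point from world to camera coordinates). Camera axes: x right, y up, looking along -z (the intrinsics and any distortion apply to the point x, -y, -z); pixel columns grow to the right and rows downward; lengths in m; the calibration is good to about 2 mm. A picture is of the moment at which its call begins. There is no depth.
- manip.close_job(): hands the job in, once; it reports no verdict.
The state is a dict: "clock": time; "joint_pos": joint angles; "joint_vel": joint speeds; "joint_efforts": joint torques, N m; "position": TCP position; "eef_rot": TCP orientation; "wrist_force": force on the tool from outside, world axes, zero at the start; "moment": the same for the moment, N m; "grip_width": finger opening in m.
Only numpy, scipy, OpenCV 4.12 (cv2) and the standard library are available. Lean on these libraries where they do the work, as an engineer would, in place of code of your own. Each camera call takes 0.05 s, during which the arm holds its last target.

## Working session

There is one attempt and no reset: what is moved stays moved. The work goes in short steps, Python scripts to look and compute and a tool call to move; the robot and the scene stay as the last step left them, time stands still between calls to the robot, and variables do not carry over. Pictures are saved under pics/ and viewed, and the job is handed in when it is done.

Besides the shell and the picture viewer there is one more tool, called after "Request:" as name(argument=value, ...) on one line, values as JSON. move_arm: Moves the arm, as the interface text tells. Its arguments: {"type":"object","properties":{"steps":{"type":"array","items":{"type":"array","items":{"type":"number"}}},"newtons":{"type":"number"}},"required":["steps"]}

```bash
mkdir -p pics
cat > h.py <<'E'
import numpy as np,cv2
from rig import manip,vision
def snap(n,f):
    s=vision.snapshot(n); cv2.imwrite('pics/'+f+'.png',s['image'][:,:,::-1]); np.savez('pics/'+f+'.npz',**{k:s[k] for k in('image','K','k1','world_to_cam')}); return s
def load(f):
    return dict(np.load('pics/'+f+'.npz'))
def proj(s,P):
    P=np.atleast_2d(P);W=s['world_to_cam'];c=P@W[:3,:3].T+W[:3,3]
    x=c[:,0]/-c[:,2];y=-c[:,1]/-c[:,2];r=x*x+y*y;d=1+float(s['k1'])*r
    K=s['K'];return np.c_[K[0,0]*x*d+K[0,2],K[1,1]*y*d+K[1,2]]
def ray(s,u,v):
    K=s['K'];a=(u-K[0,2])/K[0,0];b=(v-K[1,2])/K[1,1];x,y=a,b
    for _ in range(20):
        d=1+float(s['k1'])*(x*x+y*y);x,y=a/d,b/d
    W=s['world_to_cam'];R=W[:3,:3];o=-R.T@W[:3,3];return o,R.T@np.array([x,-y,-1.])
def atz(s,u,v,z):
    o,d=ray(s,u,v);return o+d*(z-o[2])/d[2]
def crop(f,x0,y0,x1,y1,k,out):
    im=cv2.imread('pics/'+f+'.png')[y0:y1,x0:x1];cv2.imwrite('pics/'+out+'.png',cv2.resize(im,None,fx=k,fy=k,interpolation=cv2.INTER_CUBIC))
E
python3 - <<'E'
from h import *
for n in('top','side','wrist'):
    s=snap(n,n+'0');o,d=ray(s,256,192);print(n,o,d,s['k1'],s['K'][0,0])
o=manip.get_obs();print(o)
E
```

```text
top [ 0.40652956 -0.00298299  1.37056071] [ 0.09779788 -0.01735008 -0.99517602] -0.042487810375566856 424.9794640627721
side [ 0.10983173 -0.62211596  0.90798252] [ 0.39634628  0.55733072 -0.72978307] -0.03814209608593804 441.05775792075974
wrist [0.06717751 0.60031302 0.37263901] [ 0.28744202 -0.08078308 -0.95445505] -0.04659238190485536 283.893779424657
{'clock': 0.15, 'joint_pos': array([ 1.22093936e+00,  3.59387373e-01,  1.51115920e+00, -1.48271751e-05,
        1.27250721e+00, -1.15091730e-01]), 'joint_vel': array([-9.70548915e-04, -2.22735260e-03, -4.29259460e-03,  4.26869819e-05,
       -6.33414214e-04, -3.16345615e-04]), 'joint_efforts': array([ 2.53843618e-04, -5.28028178e+01, -2.78929782e+01, -1.63301575e-04,
        8.17033433e-03, -7.61277488e-05]), 'position': array([0.13941034, 0.58308473, 0.25262757]), 'eef_rot': array([[-9.72569955e-01,  2.32610069e-01, -4.87506963e-04],
       [ 2.32610529e-01,  9.72568992e-01, -1.37747204e-03],
       [ 1.53720290e-04, -1.45308717e-03, -9.99998932e-01]]), 'wrist_force': array([-0.04480043, -0.17845285,  0.73336099]), 'moment': array([-0.00928151,  0.05372179, -0.01225084]), 'grip_width': 0.08519274476789582}
```

View pics/top0.png

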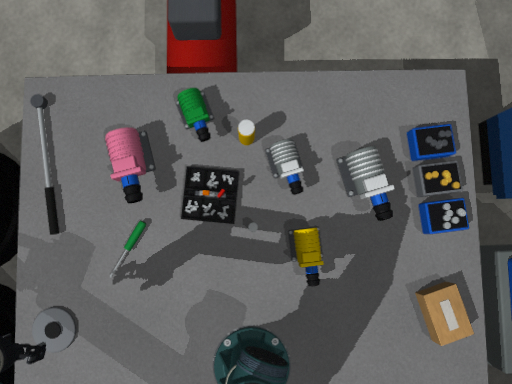

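View pics/side0.png

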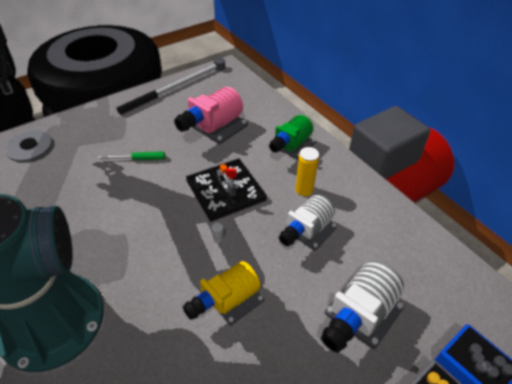

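View pics/wrist0.png

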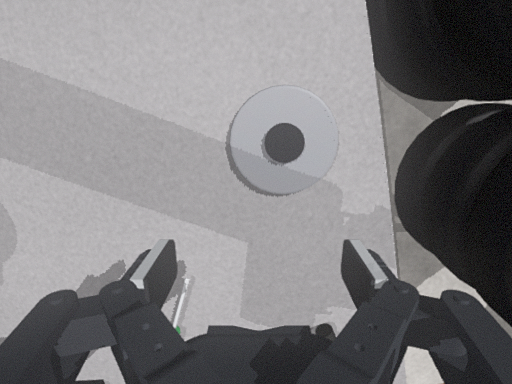

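Blower candidates in the top view: green (195,110), pink (125,150), small white (288,165), big white (370,180) and yellow (308,250). Green, pink and yellow are excluded, so I take the smaller of the two white ones, at (288,165). The band is the orange and red item in the tray at (210,193). I'll check both in a close crop.

Run:
```python
from h import *
crop('top0',170,120,320,210,5,'c1');crop('side0',180,130,350,260,4,'c2')
s=load('top0')
for n,u,v,z in[('nut tip',296,191,.075),('flange',292,173,.075),('ear',211,193,.08),('tray c',210,194,.02),('can',247,128,.14),('socket',252,227,.05)]:print(n,atz(s,u,v,z))
```

```text
nut tip [ 0.53412097 -0.14831462  0.075     ]
flange [ 0.59011779 -0.1379206   0.075     ]
ear [0.53341693 0.11181353 0.08      ]
tray c [0.53618317 0.12038282 0.02      ]
can [ 0.71841899 -0.00244924  0.14      ]
socket [ 0.42776554 -0.01097481  0.05      ]
```

View pics/c1.png

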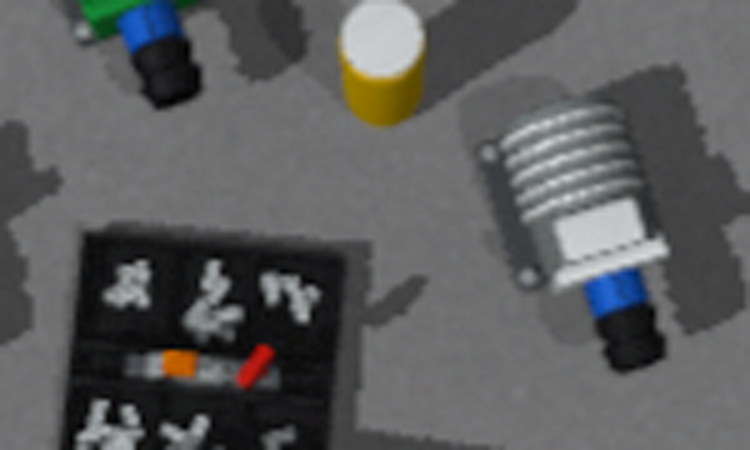

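View pics/c2.png

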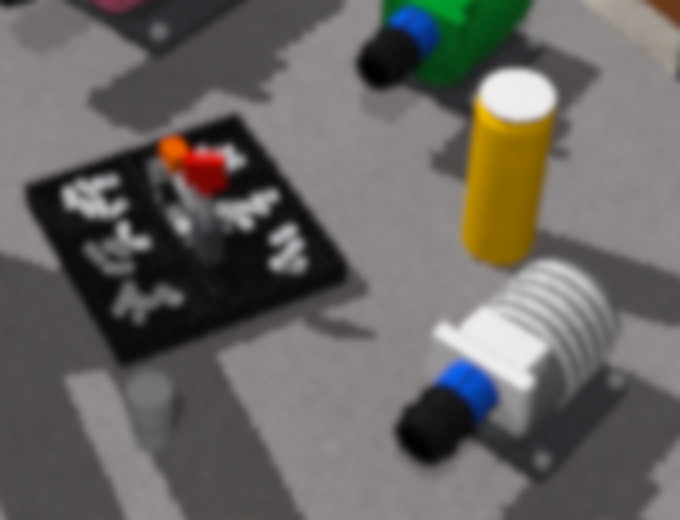

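The crops confirm both: the small white-and-grey blower has a blue cuff and black barbs, and the band has an orange ear and a red key on the −y side. Next I'll bring the wrist camera over the tray.

Request:
move_arm(steps=[[85,1,-1.2,0.2,-1],[85,2,-2.4,0.4,-2],[85,3,-3.6,0.5,-3],[85,4,-4.8,0.5,-4],[85,5,-6,0.5,-5],[85,6,-7.2,0.5,-6],[85,7,-8.4,0.5,-7],[85,8,-9.6,0.5,-8],[85,9,-10.8,0.5,-9],[85,9.6,-11.6,0.5,-9.7],[85,9.8,-12,0.5,-10],[85,9.8,-12,0.5,-10]])

```text
clock: 1.65
position: [0.5313, 0.1031, 0.2729]
eef_rot: [[0.061, 0.998, -0.001], [0.998, -0.061, 0.0], [0.0, -0.001, -1.0]]
wrist_force: [-0.1, -0.5, -1.2]
grip_width: 0.0851
```

Run:
```python
from h import *
s=snap('wrist','w1');o=manip.get_obs();print(o['clock'],o['position'],o['eef_rot'][:,1],ray(s,256,192),manip.tip_extent)
```

```text
1.7 [0.530704   0.10397681 0.2729782 ] [ 0.99822463 -0.0595436  -0.00146718] (array([0.53621482, 0.17723472, 0.39302737]), array([-0.0292046 , -0.29837397, -0.95407197])) 0.022
```

View pics/w1.png

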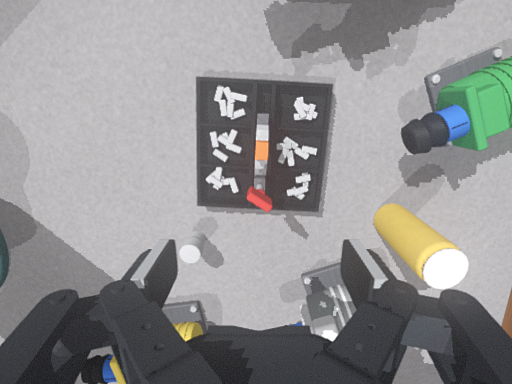

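The wrist view shows the tray with the orange ear at about (261,151) and the red key at about (259,199). I'll measure from a zoom.

Run:
```python
from h import *
crop('w1',190,70,340,220,5,'c3')
s=load('w1');im=s['image'].astype(int);r,g,b=im[...,0],im[...,1],im[...,2]
for n,m in(('or',(r>180)&(g>60)&(g<140)&(b<70)),('red',(r>120)&(g<50)&(b<50))):
    m[:70]=0;m[220:]=0;m[:,:190]=0;m[:,340:]=0
    v,u=np.nonzero(m);print(n,len(u),u.min(),u.max(),v.min(),v.max());rc=cv2.minAreaRect(np.c_[u,v].astype(np.float32));print(rc)
    for p in cv2.boxPoints(rc):print(p,atz(s,p[0],p[1],.0885 if n=='or' else .12))
```

```text
Traceback (most recent call last):
ValueError: zero-size array to reduction operation minimum which has no identity
```

View pics/c3.png

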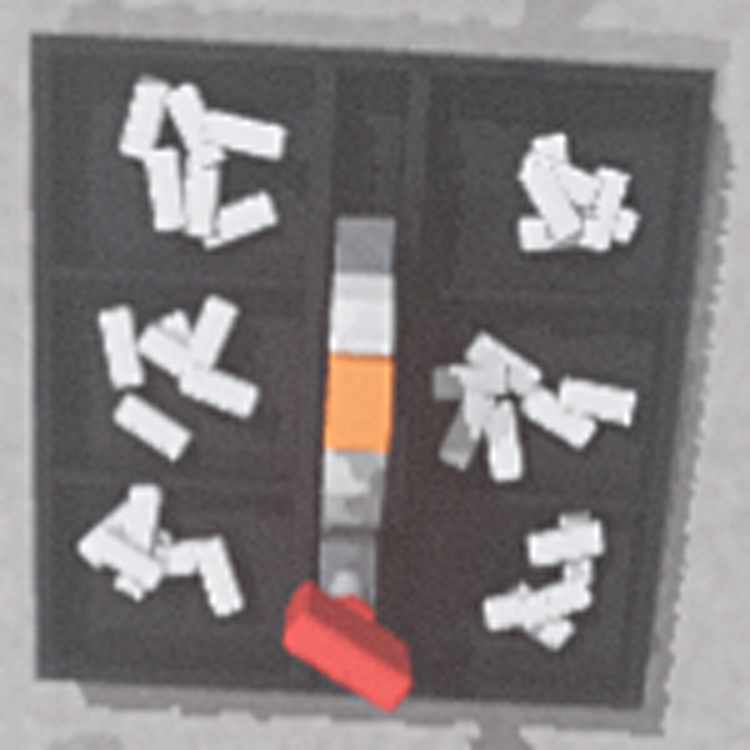

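Run:
```python
from h import *
s=load('w1');f=lambda p:(p[0]/5+190-.4,p[1]/5+70-.4)
P=[atz(s,*f(p),.0885) for p in[(329,353),(393,356),(390,450),(325,447)]];print(np.round(P,4))
c=np.mean(P,0);print(c, 'yaw',np.degrees(np.arctan2(*(P[1]-P[0]+P[2]-P[3])[[1,0]])),np.degrees(np.arctan2(*(P[0]-P[3]+P[1]-P[2])[[1,0]]))-90)
T=[atz(s,*f(p),.022) for p in[(32,36),(715,70),(640,706),(38,678)]];print(np.round(T,4),np.mean(T,0))
for a,b in((0,1),(3,2),(3,0),(2,1)):d=T[b]-T[a];print(np.hypot(*d[:2]),np.degrees(np.arctan2(d[1],d[0])))
K=[atz(s,*f(p),.1205) for p in[(287,640),(312,612),(412,680),(392,711)]];print(np.round(K,4),np.mean(K,0),np.degrees(np.arctan2(*(K[2]-K[1])[[1,0]])))
# outlet tip seen?
st=load('top0')
```

```text
[[0.5299 0.1398 0.0885]
 [0.5435 0.1383 0.0885]
 [0.5418 0.1181 0.0885]
 [0.5278 0.1196 0.0885]]
[0.53576571 0.12894556 0.0885    ] yaw -6.150384937293767 -5.462485902281031
[[0.4607 0.2138 0.022 ]
 [0.6283 0.1957 0.022 ]
 [0.6092 0.0284 0.022 ]
 [0.4418 0.0469 0.022 ]] [0.53500993 0.1211904  0.022     ]
0.16864298970851926 -6.168190976219127
0.16841849875456438 -6.30025848940754
0.16792278399358362 83.56201630402452
0.16831219321595095 83.48606729124299
[[0.5184 0.0866 0.1205]
 [0.5239 0.0922 0.1205]
 [0.5433 0.0765 0.1205]
 [0.5388 0.07   0.1205]] [0.53108474 0.08132999 0.1205    ] -39.0900302118553
```

Tray yaw is about −6.2° and the ear centre is at about (0.536, 0.129). I'll look at the outlet with the wrist camera before grasping.

Request:
move_arm(steps=[[85,0.1,-1.4,0,0],[85,0.3,-2.9,0,0],[85,0.5,-4.4,0,0],[85,0.7,-5.9,0,0],[85,0.7,-7.2,0,0],[85,0.7,-7.5,0,0],[85,0.7,-7.5,0,0],[85,0.7,-7.5,0,0]])

```text
clock: 2.7
position: [0.5594, -0.1941, 0.2732]
eef_rot: [[0.058, 0.998, -0.001], [0.998, -0.058, 0.001], [0.001, -0.001, -1.0]]
wrist_force: [0.5, -0.2, -0.6]
grip_width: 0.0851
```

Run:
```python
from h import *
s=snap('wrist','w2');o=manip.get_obs();print(o['clock'],o['position'],o['eef_rot'][:,1])
```

```text
2.75 [ 0.55951886 -0.19430433  0.27331135] [ 9.98323084e-01 -5.78867906e-02 -3.74277965e-04]
```

View pics/w2.png

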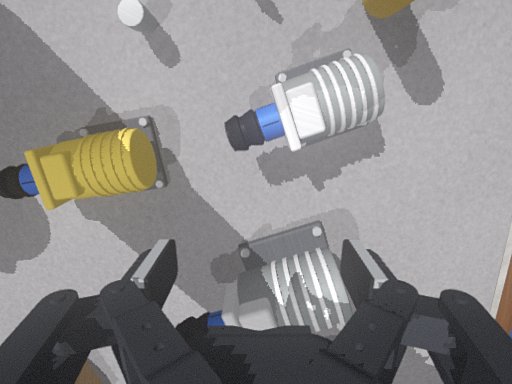

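The small white blower is at top centre, with its tip at about (228,133) and its flange at about (285,117).

Run:
```python
from h import *
crop('w2',215,70,315,160,7,'c4')
```

```text
(no output)
```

View pics/c4.png

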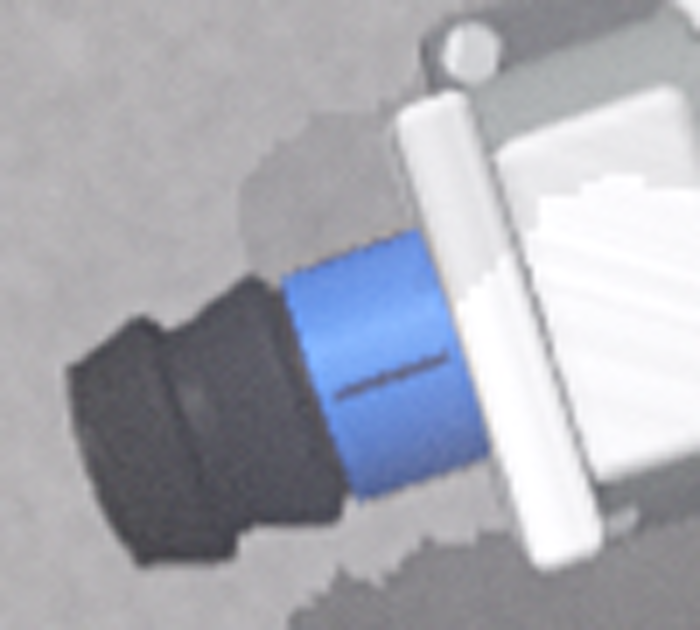

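Run:
```python
from h import *
from scipy.optimize import least_squares
s=load('w2');f=lambda p:np.array([p[0]/7+215-.43,p[1]/7+70-.43])
obs=[('c',-45,20.5,-1,(145,318)),('c',-45,20.5,1,(143,567)),('c',-27,20.5,-1,(253,276)),('c',-27,20.5,1,(337,524)),
('c',-22,18.5,-1,(283,280)),('c',-22,18.5,1,(360,500)),('p',0,35,24,(400,112)),('p',0,-35,24,(533,567)),('p',12,35,24,(466,93)),('p',12,-35,24,(603,535))]
t=np.linspace(0,2*np.pi,180)
def res(q,full=False):
    c,sn=np.cos(q[2]),np.sin(q[2])
    def W(P):
        P=np.asarray(P)/1000;return np.c_[q[0]+c*P[:,0]-sn*P[:,1],q[1]+sn*P[:,0]+c*P[:,1],.075+P[:,2]]
    ax=proj(s,W([[-58,0,0],[0,0,0]]));d=ax[1]-ax[0];d/=np.hypot(*d);n=np.array([-d[1],d[0]])
    r=[]
    for k,a,b,e,px in obs:
        if k=='c':
            u=proj(s,W(np.c_[np.full(180,a),b*np.cos(t),b*np.sin(t)]));i=np.argmax(e*(u@n));r.append(u[i]-f(px))
        else: r.append(proj(s,W([[a,b,e]]))[0]-f(px))
    return np.array(r) if full else np.ravel(r)
for ob in (obs,obs[:6],obs[6:]):
    obs=ob;q=least_squares(res,[.59,-.14,.2],loss='soft_l1').x;print(q,np.degrees(q[2]));print(np.round(res(q,True),1).tolist())
```

```text
[ 0.58544176 -0.13724779  0.27493231] 15.752460949798989
[[-1.0, -0.6], [11.9, -0.5], [-0.8, -0.2], [-0.6, 0.4], [-0.1, -0.5], [-0.2, 0.6], [-1.6, -0.0], [0.7, 1.9], [0.7, -1.5], [1.7, 2.8]]
[ 0.58579574 -0.13768719  0.26767492] 15.336643282318326
[[-0.6, -0.5], [12.0, -0.4], [-0.4, -0.0], [-0.4, 0.6], [0.3, -0.3], [0.0, 0.9]]
[ 0.58490141 -0.13659891  0.26828627] 15.371671066618495
[[-1.9, -0.8], [-0.1, 1.4], [0.3, -2.2], [1.0, 2.3]]
```

Run:
```python
from h import *
from scipy.optimize import least_squares
s=load('w2');f=lambda p:np.array([p[0]/7+215-.43,p[1]/7+70-.43])
obs=[('c',-45,20.5,-1,(145,318)),('c',-45,20.5,1,(233,557)),('c',-27,20.5,-1,(253,276)),('c',-27,20.5,1,(337,524)),
('c',-22,18.5,-1,(283,280)),('c',-22,18.5,1,(360,500)),('p',0,35,24,(400,112)),('p',0,-35,24,(533,567)),('p',12,35,24,(466,93)),('p',12,-35,24,(603,535))]
t=np.linspace(0,2*np.pi,180)
def res(q,full=False):
    c,sn=np.cos(q[2]),np.sin(q[2])
    def W(P):
        P=np.asarray(P)/1000;return np.c_[q[0]+c*P[:,0]-sn*P[:,1],q[1]+sn*P[:,0]+c*P[:,1],.075+P[:,2]]
    ax=proj(s,W([[-58,0,0],[0,0,0]]));d=ax[1]-ax[0];d/=np.hypot(*d);n=np.array([-d[1],d[0]])
    r=[]
    for k,a,b,e,px in obs:
        if k=='c':
            u=proj(s,W(np.c_[np.full(180,a),b*np.cos(t),b*np.sin(t)]));i=np.argmax(e*(u@n));r.append(u[i]-f(px))
        else: r.append(proj(s,W([[a,b,e]]))[0]-f(px))
    return np.array(r) if full else np.ravel(r)
O=obs
for ob in (O,O[:6],O[6:]):
    obs=ob;q=least_squares(res,[.59,-.14,.2],loss='soft_l1').x;print(q,np.degrees(q[2]));print(np.round(res(q,True),1).tolist())
a,b=[atz(s,*f(p),.0935) for p in((335,397),(447,354))];print('slit',a,b,np.degrees(np.arctan2(*(b-a)[[1,0]])))
```

```text
[ 0.58573539 -0.13689028  0.28280461] 16.203510743342235
[[-0.8, -0.6], [-0.5, 0.8], [-0.6, -0.3], [-0.1, 0.1], [0.0, -0.7], [0.2, 0.3], [-1.5, -0.3], [1.2, 1.5], [0.6, -1.9], [2.2, 2.2]]
[ 0.58604261 -0.136967    0.28356738] 16.24721414392483
[[-0.5, -0.5], [-0.2, 0.9], [-0.4, -0.2], [0.2, 0.2], [0.3, -0.6], [0.5, 0.4]]
[ 0.58490141 -0.13659891  0.26828627] 15.371671066618495
[[-1.9, -0.8], [-0.1, 1.4], [0.3, -2.2], [1.0, 2.3]]
slit [ 0.566278   -0.14281607  0.0935    ] [ 0.58307436 -0.13754283  0.0935    ] 17.429757722785308
```

Outlet origin is at about (0.5857, −0.1369) with yaw about 16°. Now I'll pick up the band by its ear, with the jaws across x.

Request:
move_arm(steps=[[60,-0.1,1.4,0,0],[50,-0.2,2.9,0,-0.1],[50,-0.4,4.4,0,-0.2],[50,-0.5,5.9,0,-0.36],[50,-0.59,7.4,0,-0.36],[50,-0.59,8.08,0,-0.36],[50,-0.59,8.08,-1.2,-0.36],[50,-0.59,8.08,-2.2,-0.36],[50,-0.59,8.08,-3,-0.36],[50,-0.59,8.08,-3,-0.36]])

```text
clock: 4.0
position: [0.5332, 0.1277, 0.1513]
eef_rot: [[0.108, 0.994, -0.006], [0.994, -0.108, -0.0], [-0.001, -0.006, -1.0]]
wrist_force: [0.7, 0.7, -0.5]
grip_width: 0.0498
```

Run:
```python
from h import *
s=snap('wrist','w3');o=manip.get_obs();print(o['clock'],o['position'],o['eef_rot'][:,1],o['grip_width'])
```

```text
4.05 [0.53479273 0.12763437 0.15294465] [ 0.99405942 -0.10881258 -0.00238652] 0.0497124221019186
```

View pics/w3.png

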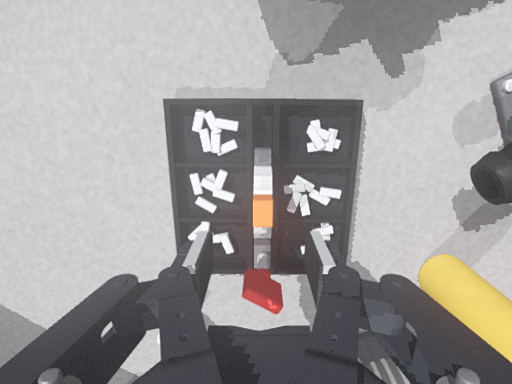

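Run:
```python
from h import *
crop('w3',220,170,310,320,5,'c5')
s=load('w3');im=s['image'].astype(int);r,g,b=im[...,0],im[...,1],im[...,2]
hsv=cv2.cvtColor(s['image'],cv2.COLOR_RGB2HSV)
m=(hsv[...,0]>6)&(hsv[...,0]<20)&(hsv[...,1]>130);m[:170]=0;m[260:]=0;m[:,:230]=0;m[:,300:]=0
v,u=np.nonzero(m);rc=cv2.minAreaRect(np.c_[u,v].astype(np.float32));print(rc)
P=[atz(s,*p,.0885) for p in cv2.boxPoints(rc)];print(np.round(P,4),np.mean(P,0))
```

```text
((262.5, 210.5), (31.0, 19.0), 90.0)
[[0.5308 0.1427 0.0885]
 [0.5436 0.1414 0.0885]
 [0.5414 0.1186 0.0885]
 [0.5282 0.12   0.0885]] [0.53600293 0.13066623 0.0885    ]
```

View pics/c5.png

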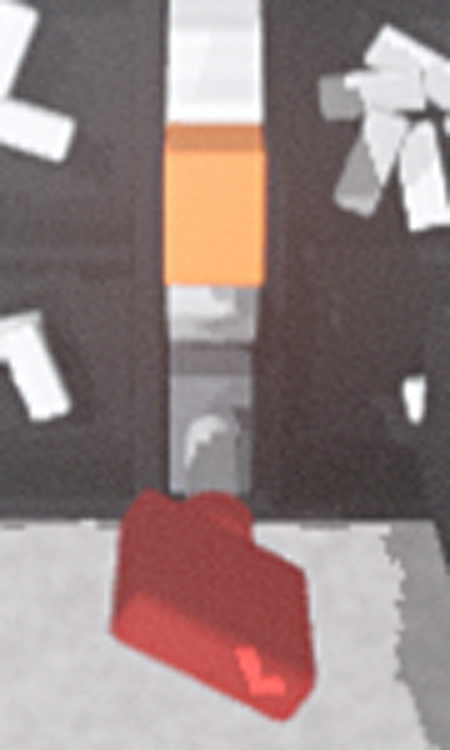

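Request:
move_arm(steps=[[50,0.03,0.03,-0.5,0],[50,0.03,0.03,-1.0,0],[50,0.03,0.03,-1.4,0],[50,0.03,0.03,-1.57,0],[50,0.03,0.03,-1.57,0],[30,0.03,0.03,-1.57,0],[5,0.03,0.03,-1.57,0],[5,0.03,0.03,-1.57,0],[5,0.03,0.03,-1.57,0],[5,0.03,0.03,-1.57,0],[5,0.03,0.03,-1.57,0]], newtons=40)

```text
clock: 5.42
position: [0.537, 0.128, 0.091]
eef_rot: [[0.11, 0.994, -0.0], [0.994, -0.11, 0.0], [0.0, -0.0, -1.0]]
wrist_force: [-2.4, -0.6, 6.1]
grip_width: 0.013
```

Run:
```python
from h import *
s=snap('wrist','w4');o=manip.get_obs();print(o['clock'],o['position'],o['eef_rot'][:,1],o['grip_width'],o['wrist_force'],o['moment'])
```

```text
5.475 [0.53705787 0.12804416 0.09108573] [ 9.93894958e-01 -1.10330447e-01 -7.21119191e-05] 0.012812509932002279 [-2.21324316 -0.02890621  6.02921183] [ 0.11595965  0.38791069 -0.00174771]
```

View pics/w4.png

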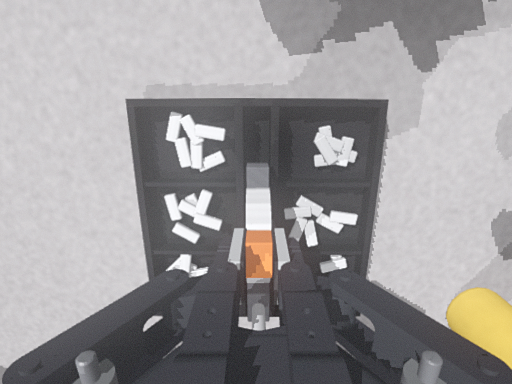

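Ear gripped between the pads (opening about 13 mm). Lifting.

Request:
move_arm(steps=[[5,0,0,0.3,0],[5,0,0,0.8,0],[5,0,0,1.4,0],[5,0,0,2.0,0],[5,0,0,2.6,0],[5,0,0,3,0],[5,0,0,3,0],[5,0,0,3,0]])

```text
clock: 6.48
position: [0.5366, 0.1278, 0.2097]
eef_rot: [[0.11, 0.994, -0.001], [0.994, -0.11, -0.0], [-0.0, -0.001, -1.0]]
wrist_force: [-0.3, -0.0, -2.3]
grip_width: 0.0131
```

Run:
```python
from h import *
s=snap('wrist','w5');snap('side','s5');snap('top','t5');crop('s5',170,80,330,220,4,'c6');o=manip.get_obs();print(o['clock'],o['position'],o['eef_rot'][:,1],o['grip_width'],o['wrist_force'],o['moment'])
```

```text
6.625 [0.53648148 0.12782335 0.20942569] [ 0.99389539 -0.11030659 -0.00210062] 0.013087264483785768 [-0.14554901 -0.19574539 -1.91969954] [-0.05832217  0.00061875 -0.01243307]
```

View pics/w5.png

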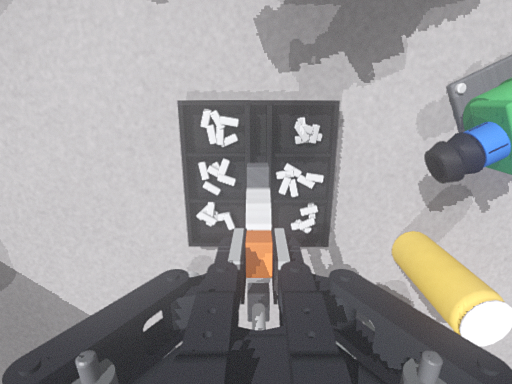

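View pics/c6.png

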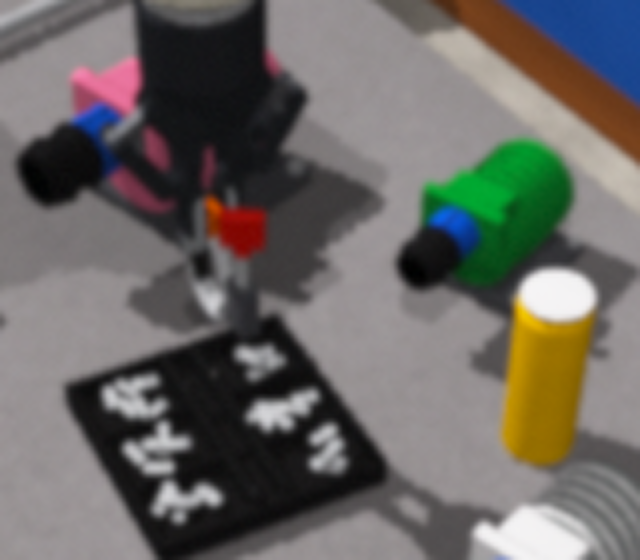

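The band is up and hasn't slipped (it reads about 2 N). I'll carry it to a point ahead of the outlet, squared to its yaw.

Request:
move_arm(steps=[[5,-0.1,-0.8,0,0.3],[5,-0.2,-1.6,0,0.6],[5,-0.3,-2.6,0,1.0],[5,-0.4,-3.6,0,1.4],[5,-0.6,-4.6,0,1.8],[5,-0.7,-5.6,0,2.2],[5,-0.8,-6.4,0,2.6],[5,-0.98,-7.0,0,2.8],[5,-0.98,-7.12,0,2.8],[5,-0.98,-7.12,0,2.8],[5,-0.98,-7.12,0,2.8]])

```text
clock: 8.0
position: [0.498, -0.156, 0.2103]
eef_rot: [[-0.277, 0.961, -0.0], [0.961, 0.277, 0.001], [0.001, -0.0, -1.0]]
wrist_force: [-0.1, 0.6, -2.9]
grip_width: 0.013
```

Run:
```python
from h import *
s=load('w2')
for p in((155,165),(165,185),(150,130),(143,118)):print(p,atz(s,*p,.06))
s=snap('wrist','w6');snap('side','s6');snap('top','t6');crop('s6',220,120,380,260,4,'c7');crop('t6',250,120,350,220,6,'c8');o=manip.get_obs();print(o['clock'],o['position'],o['eef_rot'][:,1],o['grip_width'],o['wrist_force'],o['moment'])
```

```text
(155, 165) [ 0.43495782 -0.18309004  0.06      ]
(165, 185) [ 0.44328163 -0.20866859  0.06      ]
(150, 130) [ 0.43571521 -0.14151811  0.06      ]
(143, 118) [ 0.429759   -0.12744921  0.06      ]
8.15 [ 0.4981086  -0.15611186  0.21043495] [ 9.60677074e-01  2.77668057e-01 -9.83796682e-05] 0.012937679086652727 [ 0.16262595  0.00811534 -3.51931856] [-0.0513605  -0.00273474 -0.00542014]
```

View pics/w6.png

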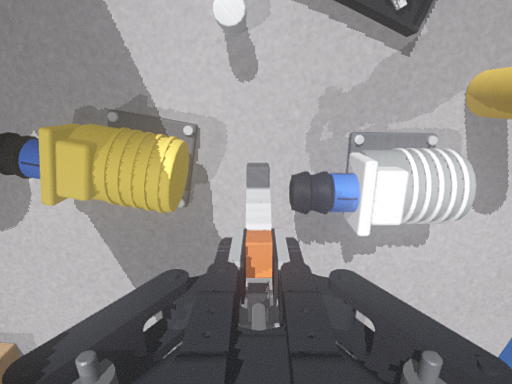

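View pics/c7.png

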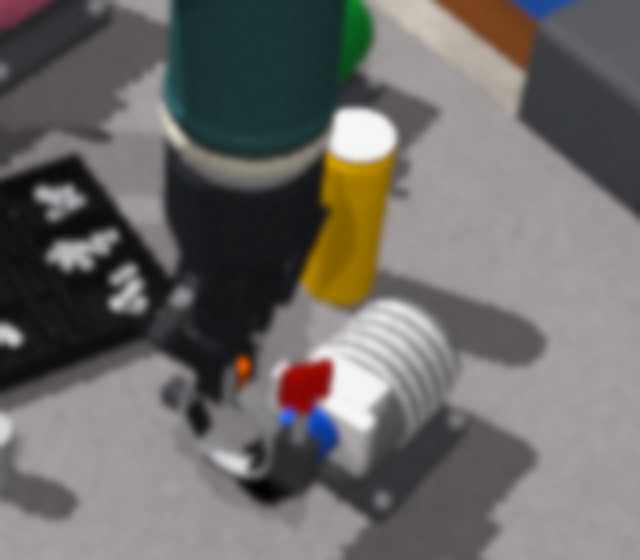

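View pics/c8.png

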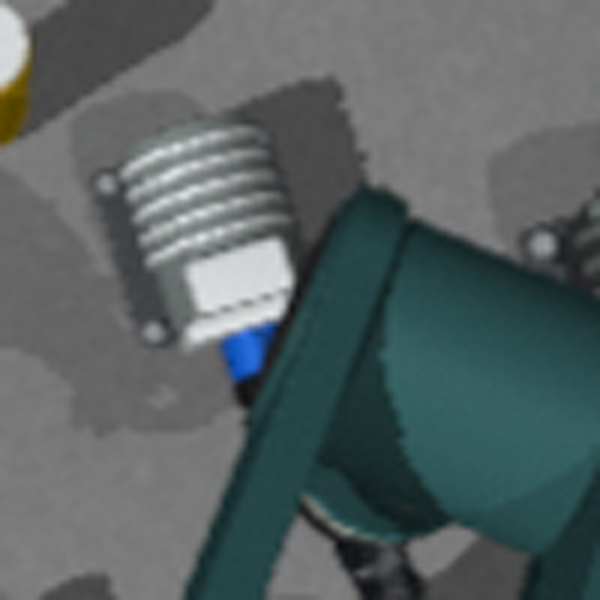

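The view in w6 is square on: the barbs at (290–330,192), the flange face at about x 350, and the ear at (259,253). I'll refit the outlet and the ear from this picture.

Run:
```python
from h import *
crop('w6',275,145,385,245,7,'c9');crop('w6',215,150,305,330,4,'c10')
```

```text
(no output)
```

View pics/c9.png

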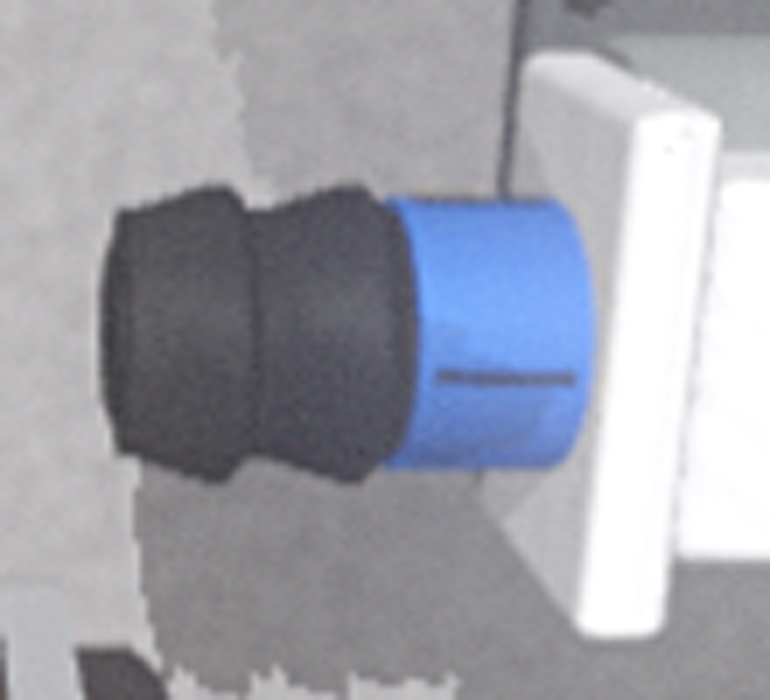

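View pics/c10.png

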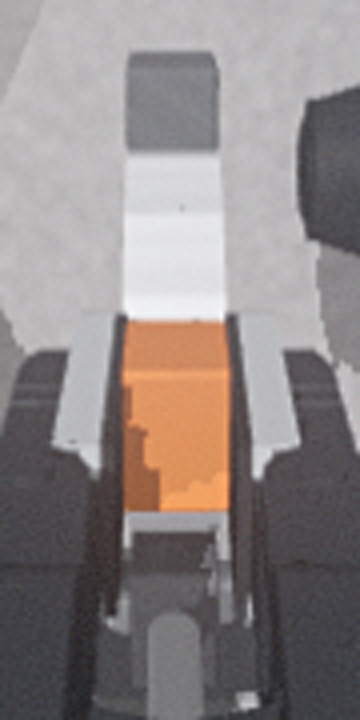

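```bash
cat > fit.py <<'E'
from h import *
from scipy.optimize import least_squares
t=np.linspace(0,2*np.pi,720)
def fit(s,obs,f,q0=(.5857,-.137,.28),z0=.075,nfree=3):
    def res(q,full=False):
        c,sn=np.cos(q[2]),np.sin(q[2]);zz=q[3] if nfree==4 else z0
        def W(P):
            P=np.asarray(P)/1000;return np.c_[q[0]+c*P[:,0]-sn*P[:,1],q[1]+sn*P[:,0]+c*P[:,1],zz+P[:,2]]
        ax=proj(s,W([[-58,0,0],[0,0,0]]));d=ax[1]-ax[0];d/=np.hypot(*d);n=np.array([-d[1],d[0]])
        r=[]
        for k,a,b,e,px in obs:
            if k=='c':
                u=proj(s,W(np.c_[np.full(720,a),b*np.cos(t),b*np.sin(t)]));i=np.argmax(e*(u@n));r.append(u[i]-f(px))
            else: r.append(proj(s,W([[a,b,e]]))[0]-f(px))
        return np.array(r) if full else np.ravel(r)
    q=list(q0)+([z0] if nfree==4 else [])
    q=least_squares(res,q,loss='soft_l1',x_scale=[.01]*3+[.01]*(nfree-3)).x
    return q,res(q,True)
E
python3 - <<'E'
from fit import *
s=load('w6');f=lambda p:np.array([p[0]/7+275-.43,p[1]/7+145-.43])
obs=[('c',-45,20.5,-1,(228,187)),('c',-45,20.5,1,(222,483)),('c',-27,20.5,-1,(355,187)),('c',-27,20.5,1,(352,483)),('c',-22,18.5,-1,(390,198)),('c',-22,18.5,1,(388,468)),('p',0,35,24,(636,115)),('p',0,-35,24,(580,636)),('p',12,-35,24,(660,636)),('p',12,35,24,(718,122))]
for o,n in((obs,3),(obs[:6],3),(obs[6:],3),(obs,4)):
    q,r=fit(s,o,f,nfree=n);print(q,np.degrees(q[2]));print(np.round(r,1).tolist())
a,b=[atz(s,*f(p),.0935) for p in((435,377),(575,377))];print('slit yaw',np.degrees(np.arctan2(*(b-a)[[1,0]])))
g=lambda p:(p[0]/4+215-.4,p[1]/4+150-.4)
P=np.array([atz(s,*g(p),.2078) for p in((122,372),(230,372),(230,512),(124,512))]);c=P.mean(0)
print(P,c);d=P[1]-P[0]+P[2]-P[3];print('ear yaw',np.degrees(np.arctan2(d[1],d[0])))
tcp=np.array([.4981,-.1561]);th=np.radians(16.12);R=np.array([[np.cos(th),-np.sin(th)],[np.sin(th),np.cos(th)]]);print('ear in tcp-local',R.T@(c[:2]-tcp))
E
```

```text
[ 0.58527009 -0.13698727  0.28315902] 16.223816761672925
[[-1.5, -0.8], [-0.5, 0.5], [-0.6, -0.8], [-0.0, 0.4], [-0.4, -0.2], [0.1, 0.4], [0.3, -0.3], [-0.1, 1.7], [1.6, 1.6], [2.8, -1.3]]
[ 0.58581753 -0.13729429  0.27054464] 15.501066258752738
[[-0.8, -0.9], [-0.3, 0.4], [0.1, -0.7], [0.2, 0.5], [0.3, -0.0], [0.3, 0.6]]
[ 0.58426996 -0.1370686   0.29027011] 16.631252376457955
[[-1.1, -0.6], [-0.9, 1.5], [0.8, 1.3], [1.4, -1.6]]
[ 0.5882365  -0.13879149  0.28298809  0.0667395 ] 16.214023247974975
[[-0.6, -0.1], [0.4, -0.2], [-0.2, -0.1], [0.3, -0.3], [-0.2, 0.4], [0.2, -0.2], [-0.8, 0.8], [-0.8, 0.1], [0.4, 0.1], [1.2, -0.2]]
slit yaw 16.06690693389466
[[ 0.4889739  -0.1477785   0.2078    ]
 [ 0.5014111  -0.14418119  0.2078    ]
 [ 0.50710374 -0.16285837  0.2078    ]
 [ 0.49434838 -0.1665499   0.2078    ]] [ 0.49795928 -0.15534199  0.2078    ]
ear yaw 16.13649918639838
ear in tcp-local [7.52752676e-05 7.67277430e-04]
```

The fits agree: outlet (0.5855, −0.137) at yaw 16.2°, band yaw 16.1°, and the lateral correction needed is about −1 mm. I'll lower to axis height.

Request:
move_arm(steps=[[5,0.01,-0.02,-0.6,0],[5,0.01,-0.02,-1.2,0],[5,0.01,-0.02,-1.8,0],[5,0.01,-0.02,-2.16,0],[5,0.01,-0.02,-2.16,0],[5,0.01,-0.02,-2.16,0],[5,0.01,-0.02,-2.16,0]])

```text
clock: 9.02
position: [0.4991, -0.158, 0.125]
eef_rot: [[-0.277, 0.961, 0.002], [0.961, 0.277, -0.001], [-0.001, 0.001, -1.0]]
wrist_force: [-0.1, -0.9, -2.6]
grip_width: 0.0129
```

Run:
```python
from h import *
s=snap('wrist','w7');snap('side','s7');crop('s7',240,160,370,270,6,'c11');o=manip.get_obs();print(o['clock'],o['position'],o['eef_rot'][:,1],o['grip_width'],o['wrist_force'],o['moment'])
a=np.array([.9603,.2790]);n=np.array([-.2790,.9603]);d=o['position'][:2]-[.5855,-.1371];print(d@a,d@n)
```

```text
9.125 [ 0.49886508 -0.15791886  0.12477729] [0.96095147 0.27671524 0.00097037] 0.013031162357735696 [ 0.56034585 -0.22834654 -2.81544538] [-0.01160194  0.03991093  0.03678502]
-0.08900397376934886 0.0041787910534176265
```

View pics/w7.png

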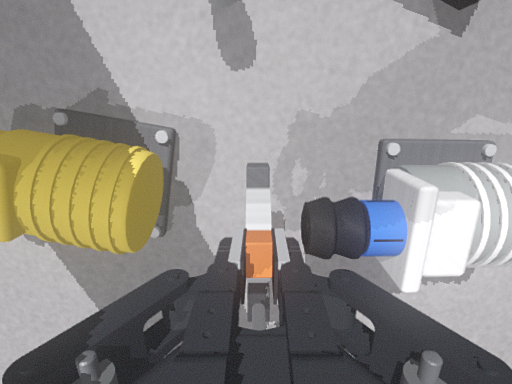

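View pics/c11.png

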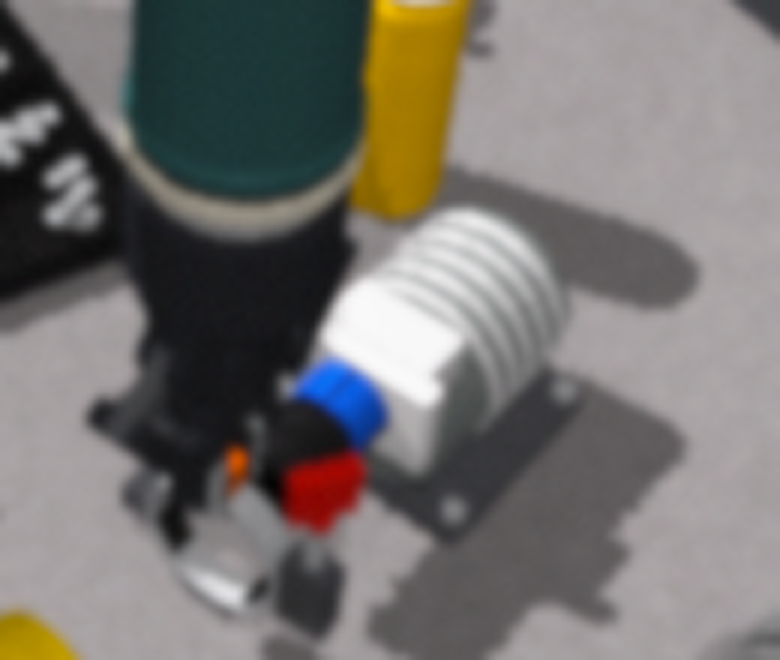

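Run:
```python
from h import *
crop('w7',295,160,440,295,5,'c12')
```

```text
(no output)
```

View pics/c12.png

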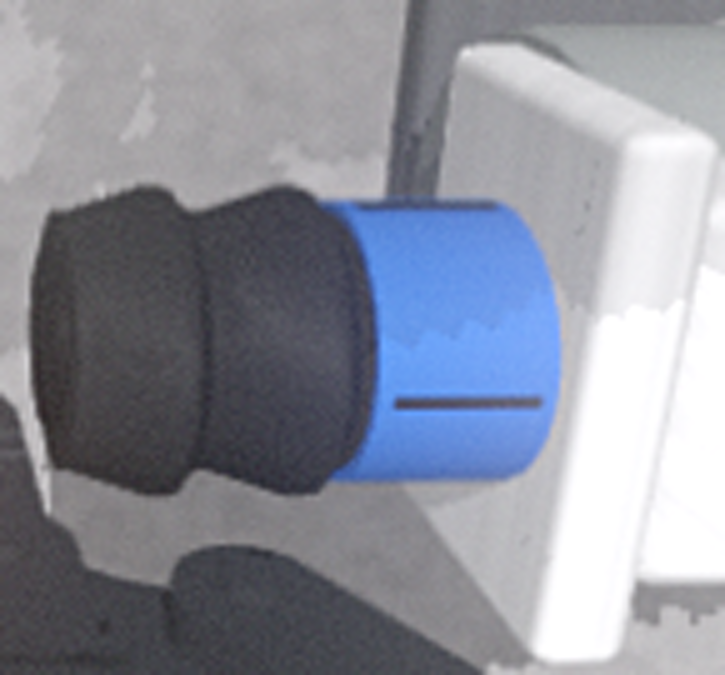

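Run:
```python
from fit import *
s=load('w7');f=lambda p:np.array([p[0]/5+295-.4,p[1]/5+160-.4])
obs=[('c',-45,20.5,-1,(160,187)),('c',-45,20.5,1,(162,494)),('c',-27,20.5,-1,(292,187)),('c',-27,20.5,1,(300,494)),('c',-22,18.5,-1,(330,201)),('c',-22,18.5,1,(336,480)),('p',0,35,24,(626,138)),('p',0,-35,24,(535,660)),('p',12,-35,24,(622,660)),('p',12,35,24,(714,145))]
a=np.array([.9603,.2790]);n=np.array([-.2790,.9603])
for o,k in((obs,3),(obs[:6],3),(obs[6:],3),(obs,4)):
    q,r=fit(s,o,f,nfree=k);d=np.array([.49887,-.15792])-q[:2];print(q,np.degrees(q[2]),'tcp local',d@a,d@n);print(np.round(r,1).tolist())
p,q=[atz(s,*f(p),.0935) for p in((395,404),(541,403))];print('slit',p,q,np.degrees(np.arctan2(*(q-p)[[1,0]])),'tcp lateral vs slit',(np.array([.49887,-.15792])-p[:2])@n)
```

```text
[ 0.58523884 -0.13690777  0.28035166] 16.06296665132452 tcp local -0.08880240823920936 0.003918857410232174
[[-1.7, -0.8], [-0.3, 1.2], [-0.9, -0.8], [-0.0, 1.0], [-1.1, -0.6], [0.1, 0.5], [1.4, -0.5], [-0.3, 3.3], [1.1, 2.9], [4.9, -1.9]]
[ 0.58575747 -0.13728655  0.2620595 ] 15.014903521611062 tcp local -0.08919477017942491 0.004427299755509359
[[-0.4, -1.2], [-0.2, 0.7], [0.3, -0.8], [0.1, 1.0], [0.1, -0.4], [0.2, 0.7]]
[ 0.5843011  -0.13714936  0.29965391] 17.168904223259428 tcp local -0.08783449525789891 0.0038892288017073826
[[-1.6, -0.6], [-0.7, 3.3], [0.7, 2.6], [2.1, -2.4]]
[ 0.58833574 -0.13850055  0.28420953  0.06921353] 16.284006365380638 tcp local -0.0913319782301143 0.00631244114878433
[[-0.2, 0.1], [1.3, -0.0], [-0.4, 0.0], [0.7, -0.3], [-0.8, 0.1], [0.6, -0.7], [-0.7, 0.6], [-1.0, 0.6], [-0.3, 0.2], [2.0, -0.8]]
slit [ 0.56607853 -0.14246684  0.0935    ] [ 0.58321348 -0.13755711  0.0935    ] 15.98873587374277 tcp lateral vs slit 0.003911507667505943
```

The fit shows the band needs about +1.2 mm lateral. I'll apply that, then start sliding on along the outlet axis.

Request:
move_arm(steps=[[5,-0.01,0.03,0,0],[5,0.11,0.065,0,0],[5,0.23,0.1,0,0],[5,0.35,0.135,0,0],[5,0.47,0.17,0,0],[5,0.59,0.205,0,0],[5,0.71,0.24,0,0],[5,0.71,0.24,0,0],[5,0.71,0.24,0,0]])

```text
clock: 10.25
position: [0.5266, -0.148, 0.124]
eef_rot: [[-0.277, 0.961, -0.0], [0.961, 0.277, 0.0], [0.0, -0.0, -1.0]]
wrist_force: [-0.0, -0.1, -1.5]
grip_width: 0.0134
```

```bash
cat > st.py <<'E'
from h import *
import sys
o=manip.get_obs();print(o['clock'],o['position'],'yaw',np.degrees(np.arctan2(o['eef_rot'][1,1],o['eef_rot'][0,1])),o['grip_width'],o['wrist_force'],o['moment'])
a=np.array([.9603,.2790]);n=np.array([-.2790,.9603]);d=o['position'][:2]-[.5855,-.1371];print('local x,y',d@a,d@n,'Fa,Fn',o['wrist_force'][:2]@a,o['wrist_force'][:2]@n)
E
python3 - <<'E'
from st import *
s=snap('wrist','w8');snap('side','s8');crop('s8',240,160,370,270,6,'c13')
E
```

```text
10.25 [ 0.52660611 -0.14802162  0.12399763] yaw 16.072285221483824 0.013381454419030027 [-0.04694469 -0.13362368 -1.541743  ] [0.01079605 0.05124865 0.02946307]
local x,y -0.05960293713972719 0.0059433639102933426 Fa,Fn -0.08236198981693005 -0.11522124762888866
```

View pics/w8.png

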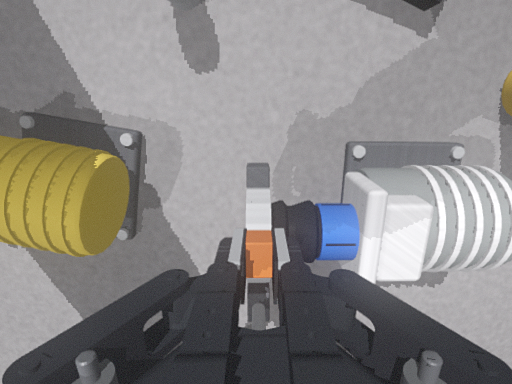

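View pics/c13.png

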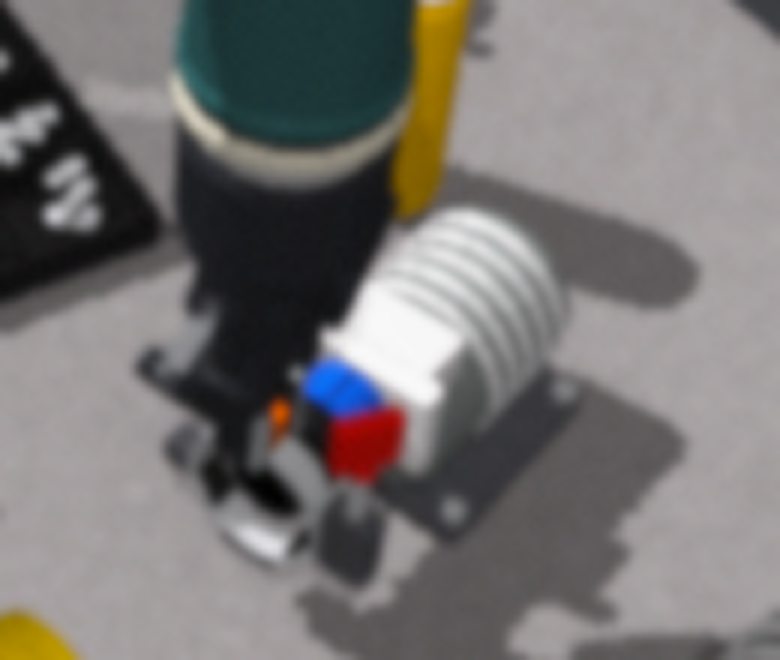

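The tip is inside the ring with no contact force. Going over the first barb.

Request:
move_arm(steps=[[5,0.1,0.028,0,0],[5,0.2,0.057,0,0],[5,0.3,0.086,0,0],[5,0.4,0.115,0,0],[5,0.48,0.14,0,0],[5,0.48,0.14,0,0]])

```text
clock: 11.1
position: [0.5463, -0.1424, 0.1241]
eef_rot: [[-0.277, 0.961, 0.0], [0.961, 0.277, -0.0], [-0.0, 0.0, -1.0]]
wrist_force: [-0.1, 0.6, -1.9]
grip_width: 0.0131
```

```bash
python3 st.py
```

```text
11.1 [ 0.54631092 -0.14241389  0.12405663] yaw 16.082447614559335 0.013067454011178791 [-0.13708137  0.61253812 -1.85008978] [-0.01114372  0.05315078 -0.06628567]
local x,y -0.039115848879374936 0.0058308269142372466 Fa,Fn 0.03925889726588439 0.6264660597134106
```

Request:
move_arm(steps=[[5,0.1,0.028,0,0],[5,0.2,0.057,0,0],[5,0.3,0.086,0,0],[5,0.4,0.115,0,0],[5,0.46,0.133,0,0],[5,0.46,0.133,0,0]])

```text
clock: 11.85
position: [0.5646, -0.1371, 0.1241]
eef_rot: [[-0.277, 0.961, -0.0], [0.961, 0.277, -0.0], [-0.0, -0.0, -1.0]]
wrist_force: [0.3, 0.4, -2.6]
grip_width: 0.0132
```

Run:
```python
from st import *
snap('wrist','w9');snap('side','s9');crop('s9',240,160,370,270,6,'c14');crop('w9',210,140,330,320,4,'c15')
```

```text
11.85 [ 0.56458945 -0.13711774  0.12406026] yaw 16.077829874713213 0.013173362835722666 [ 0.2848192   0.36275748 -2.56954876] [0.06434408 0.06214644 0.03367053]
local x,y -0.020085352591372986 0.005817003727338555 Fa,Fn 0.37472121575004924 0.2688914550714118
```

View pics/w9.png

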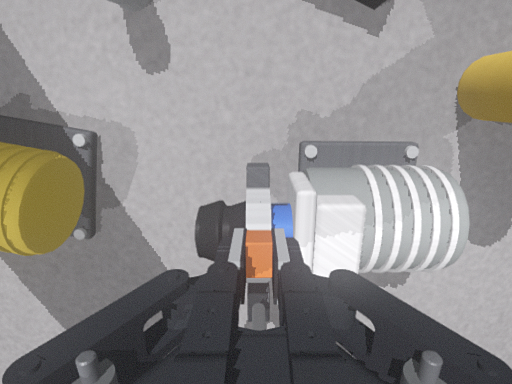

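View pics/c14.png

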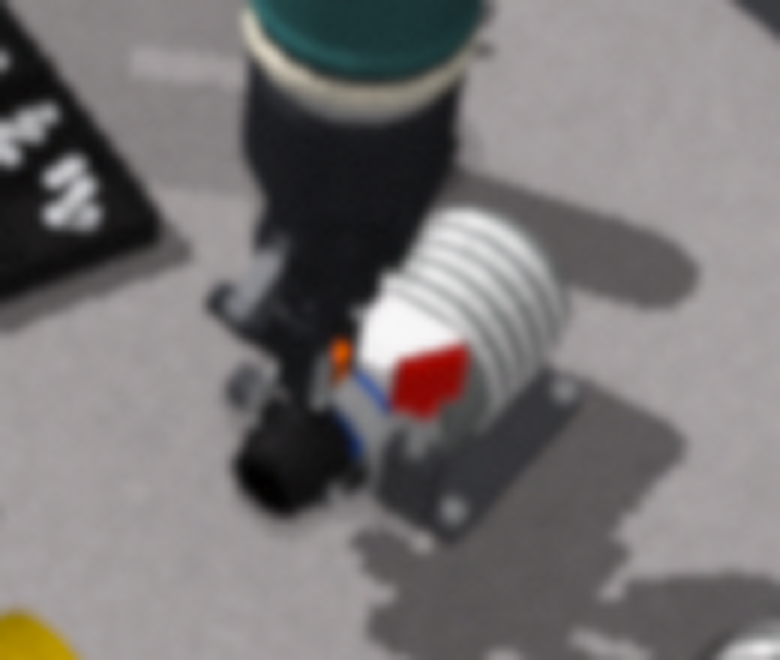

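Both barbs are passed (ring at about −20 mm, blue still showing). Approaching the flange gently.

Request:
move_arm(steps=[[5,0.06,0.017,0,0],[5,0.12,0.035,0,0],[5,0.18,0.052,0,0],[5,0.22,0.064,0,0],[5,0.22,0.064,0,0]])

```text
clock: 12.58
position: [0.5733, -0.1346, 0.1241]
eef_rot: [[-0.277, 0.961, -0.0], [0.961, 0.277, -0.0], [-0.0, -0.0, -1.0]]
wrist_force: [-0.2, 0.6, -2.4]
grip_width: 0.013
```

Run:
```python
from st import *
snap('wrist','w10');crop('w10',210,140,330,320,4,'c16')
```

```text
12.575 [ 0.57334148 -0.1345676   0.12408542] yaw 16.073939191368936 0.013010617819061708 [-0.16021448  0.55111189 -2.42849751] [-0.01159783 -0.01063558  0.0145803 ]
local x,y -0.010969286554181175 0.005824087976613136 Fa,Fn -9.374689601164855e-05 0.5739325890630146
```

View pics/c16.png

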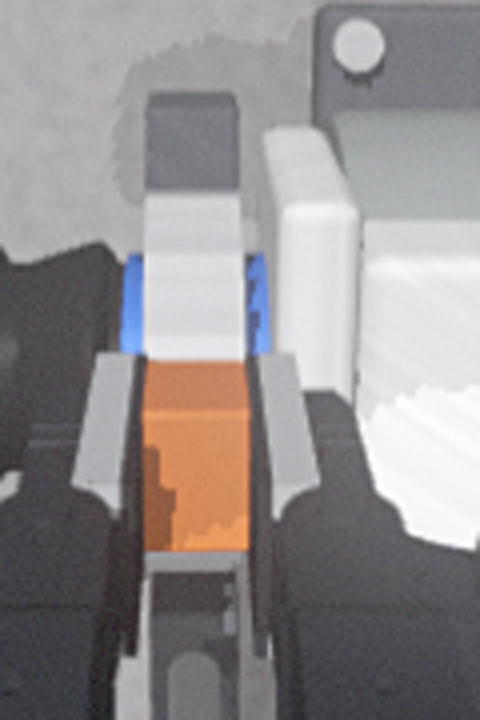

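Request:
move_arm(steps=[[5,0.025,0.007,0,0],[5,0.05,0.014,0,0],[5,0.05,0.014,0,0]])

```text
clock: 13.0
position: [0.5753, -0.1341, 0.1241]
eef_rot: [[-0.277, 0.961, 0.0], [0.961, 0.277, -0.0], [-0.0, 0.0, -1.0]]
wrist_force: [-0.5, -0.4, -1.3]
grip_width: 0.013
```

```bash
python3 st.py
```

```text
13.0 [ 0.57529869 -0.13407132  0.12409548] yaw 16.066092835915935 0.012990336128638036 [-0.52579442 -0.36805187 -1.25872892] [-0.01589773 -0.02021788 -0.0119905 ]
local x,y -0.0089513138758499 0.005754606081960869 Fa,Fn -0.607606857042648 -0.20674356497164975
```

Request:
move_arm(steps=[[5,0.012,0.004,0,0],[5,0.025,0.007,0,0],[5,0.025,0.007,0,0]])

```text
clock: 13.38
position: [0.5762, -0.1338, 0.1241]
eef_rot: [[-0.277, 0.961, -0.0], [0.961, 0.277, -0.0], [-0.0, -0.0, -1.0]]
wrist_force: [-0.3, -0.7, -2.3]
grip_width: 0.0128
```

```bash
python3 st.py
```

```text
13.375 [ 0.57624832 -0.13375288  0.12407611] yaw 16.067018081193805 0.012776255480403016 [-0.3277111  -0.70989956 -2.26586215] [ 0.01565942  0.00312018 -0.00827184]
local x,y -0.007950544516921053 0.005795456516745681 Fa,Fn -0.5127629465122866 -0.5902851498677256
```

Request:
move_arm(steps=[[5,0.012,0.004,0,0],[5,0.025,0.007,0,0],[5,0.025,0.007,0,0]])

```text
clock: 13.75
position: [0.5772, -0.1335, 0.1241]
eef_rot: [[-0.277, 0.961, -0.0], [0.961, 0.277, -0.0], [-0.0, -0.0, -1.0]]
wrist_force: [0.2, 0.0, -1.6]
grip_width: 0.0134
```

Run:
```python
from st import *
snap('wrist','w11');crop('w11',210,140,330,320,4,'c17')
```

```text
13.75 [ 0.5772468  -0.13351319  0.12409056] yaw 16.069169089923733 0.013405013180877487 [ 0.1662646   0.04379317 -1.62006981] [0.05712591 0.00575912 0.01532094]
local x,y -0.006924826710976456 0.005747051247884614 Fa,Fn 0.17188219291674678 -0.004333239641816969
```

View pics/c17.png

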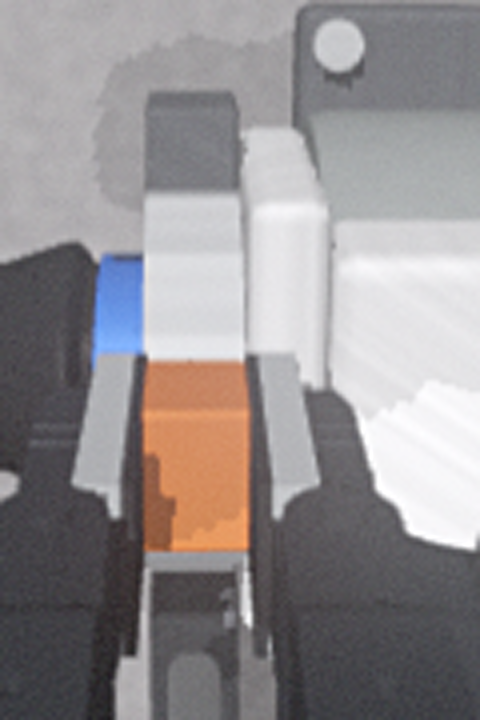

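Nearly flush, with no contact force yet. I'll take 0.5 mm steps until I feel the flange.

Request:
move_arm(steps=[[5,0.013,0.004,0,0],[5,0.013,0.004,0,0]])

```text
clock: 14.05
position: [0.5774, -0.1334, 0.124]
eef_rot: [[-0.277, 0.961, -0.001], [0.961, 0.277, -0.0], [0.0, -0.001, -1.0]]
wrist_force: [-1.5, -0.5, -1.2]
grip_width: 0.013
```

```bash
python3 st.py
```

```text
14.05 [ 0.5774238  -0.13337242  0.12401968] yaw 16.069915790191036 0.012977343743271846 [-1.45071512 -0.48396708 -1.18063527] [-0.05575169  0.17810071  0.00435754]
local x,y -0.006715578659560445 0.005832859417862864 Fa,Fn -1.5281485492980869 -0.06000406518162395
```

Request:
move_arm(steps=[[5,0.013,0.004,0,0],[5,0.013,0.004,0,0]])

```text
clock: 14.3
position: [0.5775, -0.1333, 0.124]
eef_rot: [[-0.277, 0.961, -0.001], [0.961, 0.277, -0.0], [0.0, -0.001, -1.0]]
wrist_force: [-4.1, -1.3, 0.5]
grip_width: 0.0132
```

```bash
python3 st.py
```

```text
14.3 [ 0.57752891 -0.13328476  0.12399011] yaw 16.072564280149823 0.013158557542100251 [-4.08530509 -1.33227561  0.48043002] [-0.27989379  0.59607141 -0.05070933]
local x,y -0.00659018657629008 0.005887712143800671 Fa,Fn -4.294823369445654 -0.139584148683313
```

The band is on the flange with 4.3 N. I'll release it gently and rise clear.

Request:
move_arm(steps=[[5,0,0,0,0],[16,0,0,0,0],[24,0,0,0,0],[36,0,0,0,0],[36,0,0,0,0],[36,0,0,0.3,0],[36,0,0,0.8,0],[36,0,0,1.5,0],[36,0,0,2.2,0],[36,0,0,2.2,0],[36,0,0,2.2,0]])

```text
clock: 15.68
position: [0.578, -0.1331, 0.212]
eef_rot: [[-0.277, 0.961, -0.0], [0.961, 0.277, 0.0], [0.0, -0.0, -1.0]]
wrist_force: [0.1, -1.1, -0.6]
grip_width: 0.0363
```

Run:
```python
from st import *
snap('wrist','w12');snap('side','s12');crop('s12',240,160,370,270,6,'c18');
```

```text
15.675 [ 0.57797781 -0.13306741  0.21198598] yaw 16.06646829367172 0.03626514965514019 [ 0.05022444 -1.13151626 -0.55815601] [-0.00541833  0.01343851 -0.01063925]
local x,y -0.0060984641987210575 0.005971181967347778 Fa,Fn -0.267462505040453 -1.1006076790993995
```

View pics/w12.png

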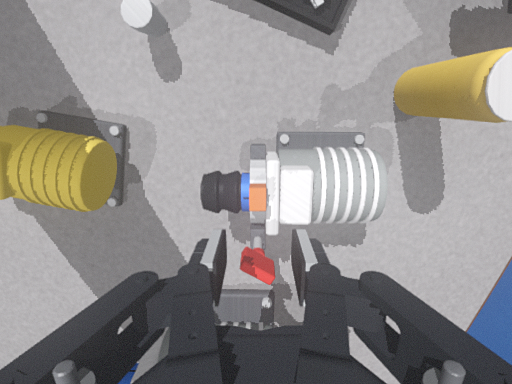

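View pics/c18.png

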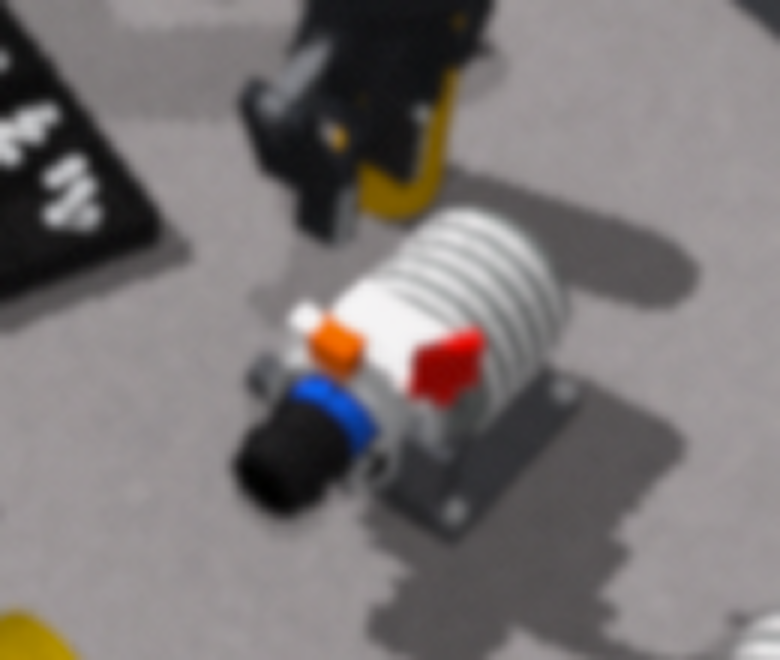

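Run:
```python
from h import *
crop('w12',215,135,305,325,4,'c19')
```

```text
(no output)
```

View pics/c19.png

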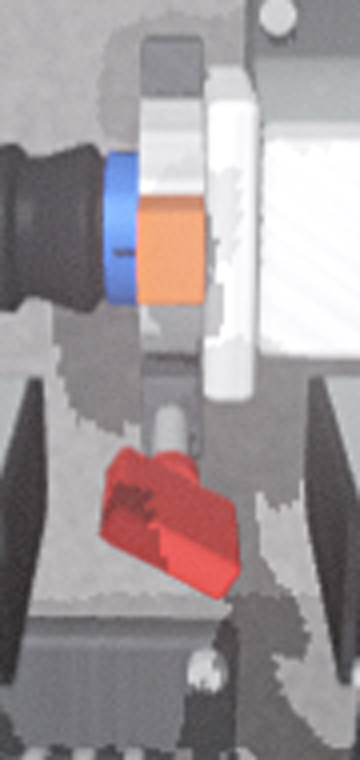

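Run:
```python
from h import *
s=load('w12');g=lambda p:(p[0]/4+215-.4,p[1]/4+135-.4)
a=np.array([.9603,.2790]);n=np.array([-.2790,.9603])
K=np.array([atz(s,*g(p),.148) for p in((102,538),(222,600),(239,568),(117,508))]);c=K.mean(0);print(K,c)
for i,j in((0,1),(3,2)):d=K[j]-K[i];print(np.hypot(*d[:2]),np.degrees(np.arctan2(d[1],d[0])))
print((c[:2]-[.5855,-.1371])@a,(c[:2]-[.5855,-.1371])@n)
E_=np.array([atz(s,*g(p),.116) for p in((138,196),(205,196),(205,304),(137,303))]);c=E_.mean(0);print('ear',c,(c[:2]-[.5855,-.1371])@a,(c[:2]-[.5855,-.1371])@n)
d=E_[1]-E_[0]+E_[2]-E_[3];print(np.degrees(np.arctan2(d[1],d[0])))
```

```text
[[ 0.57679089 -0.17885705  0.148     ]
 [ 0.60217454 -0.1856506   0.148     ]
 [ 0.60319837 -0.17799185  0.148     ]
 [ 0.57781048 -0.17192677  0.148     ]] [ 0.58999357 -0.17860657  0.148     ]
0.026277023334323937 -14.983194823037381
0.026102296724259587 -13.435946110263687
-0.007265157649079058 -0.04111246286566848
ear [ 0.57642182 -0.13137151  0.116     ] -0.007119530671153953 0.00803387997465891
15.62801133925451
```

The band hangs flush and upright. The key is at about (0.590, −0.179) with its wing yaw about −15°. I'll move above it with the jaws across the wing's thin side.

Request:
move_arm(steps=[[36,0.1,-0.3,0,1],[36,0.2,-0.6,0,2],[36,0.3,-0.9,0,3],[36,0.3,-1.15,0,4],[36,0.3,-1.15,0,5],[36,0.3,-1.15,0,6],[36,0.3,-1.15,0,7],[36,0.3,-1.15,0,7.3],[36,0.3,-1.15,0,7.3],[36,0.3,-1.15,0,7.3]])

```text
clock: 17.02
position: [0.5899, -0.179, 0.2114]
eef_rot: [[-0.963, 0.269, -0.001], [0.269, 0.963, 0.0], [0.001, 0.0, -1.0]]
wrist_force: [-0.0, -0.1, -0.8]
grip_width: 0.0361
```

Run:
```python
from st import *
snap('wrist','w13');crop('w13',180,150,330,340,4,'c20')
print(o['joint_pos'])
```

```text
17.025 [ 0.58991603 -0.17903919  0.21142468] yaw 74.41473784485318 0.03609527067269797 [-0.02571914 -0.09940927 -0.78801176] [ 0.02828019 -0.05530542  0.00803611]
local x,y -0.007460323021063888 -0.04150628006925601 Fa,Fn -0.05243327281756483 -0.08828708284088026
[-4.06596453e-01  4.21166944e-01  1.52147140e+00 -1.20074456e-04
  1.20011273e+00 -1.70533510e+00]
```

View pics/w13.png

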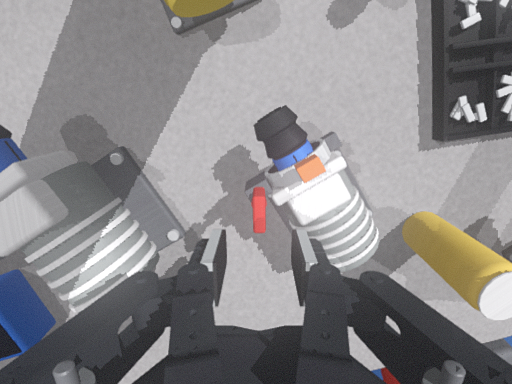

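View pics/c20.png

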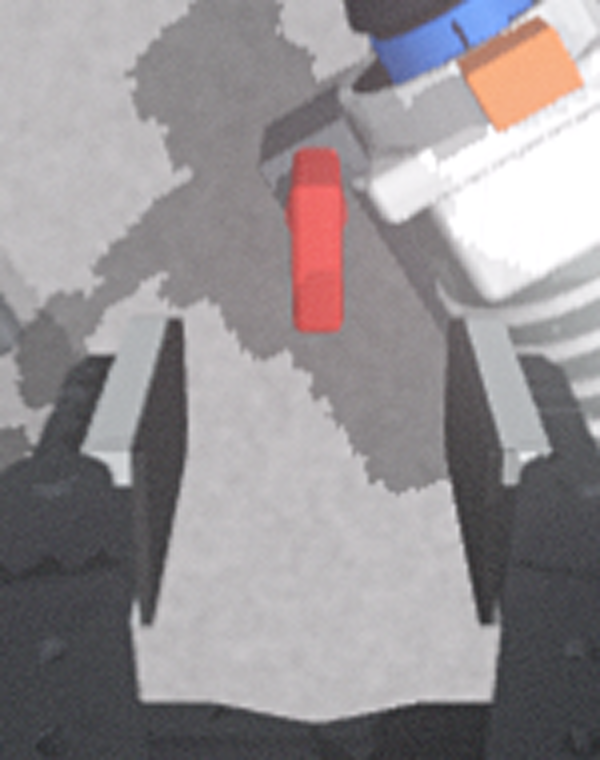

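Run:
```python
from h import *
s=load('w13')
for v in(183,330,256):print(atz(s,318/4+180-.4,v/4+150-.4,.148))
```

```text
[ 0.57589419 -0.17510696  0.148     ]
[ 0.60226764 -0.18244763  0.148     ]
[ 0.58871484 -0.17867547  0.148     ]
```

The wing is centred between the pads and aligned with them. Descending and gripping it.

Request:
move_arm(steps=[[36,-0.01,0,-0.6,0],[36,-0.01,0,-1.2,0],[36,-0.01,0,-1.5,0],[36,-0.01,0,-1.69,0],[36,-0.01,0,-1.69,0],[20,-0.01,0,-1.69,0],[12,-0.01,0,-1.69,0],[3,-0.01,0,-1.69,0],[3,-0.01,0,-1.69,0],[3,-0.01,0,-1.69,0],[3,-0.01,0,-1.69,0]], newtons=50)

```text
clock: 18.45
position: [0.5903, -0.1795, 0.1449]
eef_rot: [[-0.963, 0.268, 0.001], [0.268, 0.963, -0.001], [-0.001, -0.0, -1.0]]
wrist_force: [0.1, -1.4, 4.1]
grip_width: 0.0079
```

Run:
```python
from st import *
snap('wrist','w14');snap('side','s14');crop('w14',180,150,330,340,4,'c21');crop('s14',240,160,370,270,6,'c22')
```

```text
18.45 [ 0.59026232 -0.17947369  0.14486985] yaw 74.46595816700237 0.007863556622514034 [ 0.14737255 -1.42425074  4.1461577 ] [-0.07880448 -0.01856287  0.01912275]
local x,y -0.007249001604264102 -0.042020138783398775 Fa,Fn -0.25584409900504956 -1.4088249246037734
```

View pics/c21.png

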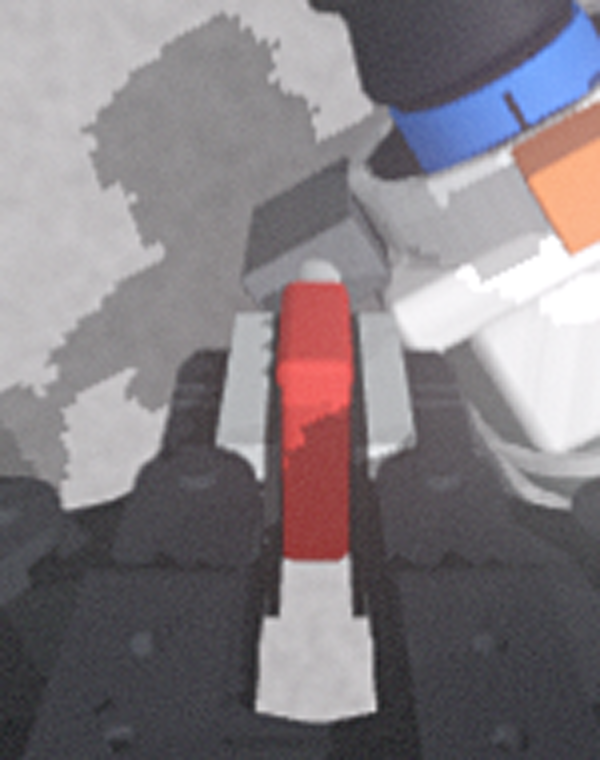

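View pics/c22.png

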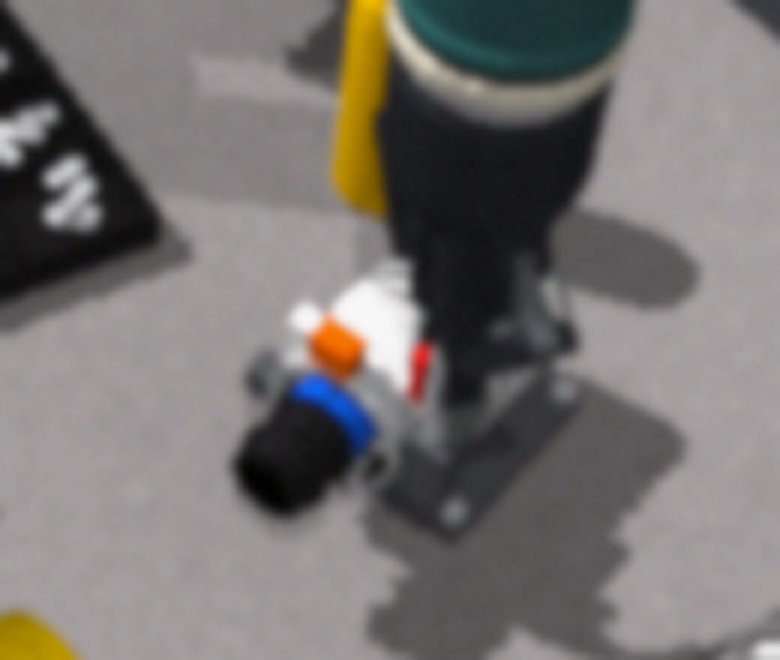

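Request:
move_arm(steps=[[3,0,0,0.05,0],[3,0,0,0.1,0],[3,0,0,0.1,0]])

```text
clock: 18.92
position: [0.5893, -0.1788, 0.148]
eef_rot: [[-0.963, 0.268, -0.001], [0.268, 0.963, 0.001], [0.001, 0.0, -1.0]]
wrist_force: [0.3, -0.4, -2.1]
grip_width: 0.0083
```

```bash
python3 st.py
```

```text
18.925 [ 0.58928983 -0.17883411  0.14798562] yaw 74.46866837958956 0.008289080994718633 [ 0.30620304 -0.43368277 -2.13754766] [-0.0732246  -0.0181209   0.01997535]
local x,y -0.00800444766007446 -0.041134627988555925 Fa,Fn 0.17304928907417283 -0.5018962139636999
```

The band's weight is on the grip (−2 N), so it hangs free. I'll start turning clockwise in small steps and watch the moment.

Request:
move_arm(steps=[[3,0,0,0,-0.5],[3,0,0,0.01,-1],[3,0,0,0.01,-1.5],[3,0,0,0.01,-2],[3,0,0,0.01,-2]])

```text
clock: 19.55
position: [0.5885, -0.179, 0.1482]
eef_rot: [[-0.853, 0.522, -0.003], [0.522, 0.853, 0.0], [0.003, -0.001, -1.0]]
wrist_force: [-1.8, -0.8, -3.0]
grip_width: 0.008
```

Run:
```python
from st import *
snap('wrist','w15')
```

```text
19.55 [ 0.58846339 -0.17896374  0.14815148] yaw 58.52958216811202 0.007971432431505882 [-1.79611444 -0.79877614 -3.02929697] [-0.22622208  0.4909129   0.17216421]
local x,y -0.008834235681769447 -0.04102853390931097 Fa,Fn -1.947667238509342 -0.2659487994721342
```

View pics/w15.png

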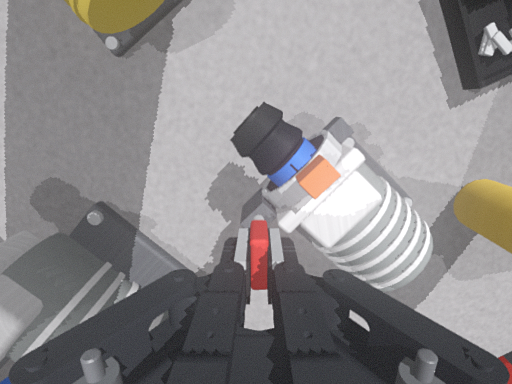

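Request:
move_arm(steps=[[3,0,0,0,-0.6],[3,0,0,0,-1.2],[3,0,0,0,-1.8],[3,0,0,0,-2.4],[3,0,0,0,-3],[3,0,0,0,-3]])

```text
clock: 20.35
position: [0.5891, -0.1789, 0.1484]
eef_rot: [[-0.568, 0.823, -0.002], [0.823, 0.568, 0.001], [0.001, -0.001, -1.0]]
wrist_force: [-2.1, 0.0, -3.0]
grip_width: 0.0079
```

```bash
python3 st.py
```

```text
20.35 [ 0.58912375 -0.1788603   0.14835169] yaw 34.57734093963661 0.007857921551550644 [-2.08227184  0.01787763 -3.04153041] [-0.18525511  0.51681773  0.20239546]
local x,y -0.008171235419856898 -0.04111344325964042 Fa,Fn -1.9946177853822697 0.5981217351016861
```

Request:
move_arm(steps=[[3,0,0,0,-0.5],[3,0,0,0,-1],[3,0,0,0,-1.5],[3,0,0,0,-1.5]])

```text
clock: 20.85
position: [0.5894, -0.1789, 0.1486]
eef_rot: [[-0.385, 0.923, -0.001], [0.923, 0.385, 0.0], [0.001, -0.001, -1.0]]
wrist_force: [-2.1, 0.4, -3.7]
grip_width: 0.0082
```

Run:
```python
from st import *
snap('wrist','w16');crop('w16',180,80,420,300,3,'c23')
```

```text
20.85 [ 0.58938103 -0.17893785  0.14859904] yaw 22.625757217759592 0.0081515274222015 [-2.14313377  0.37932917 -3.74639727] [-0.1699825   0.55732853  0.21745321]
local x,y -0.00794580723685592 -0.0412596973844592 Fa,Fn -1.9522185238837804 0.9622041281259813
```

View pics/c23.png

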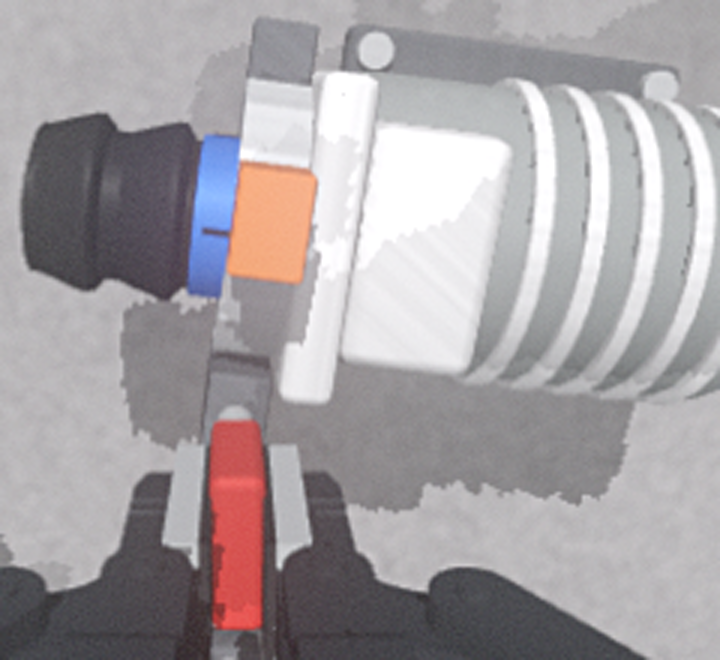

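Turned 52° so far. The moment is steady at the idle drag (about 0.2 N m) and the band is square on the flange. Continuing in smaller steps.

Request:
move_arm(steps=[[3,0,0,0,-0.5],[3,0,0,0,-1],[3,0,0,0,-1]])

```text
clock: 21.28
position: [0.5897, -0.179, 0.1489]
eef_rot: [[-0.252, 0.968, -0.0], [0.968, 0.252, 0.0], [0.0, -0.0, -1.0]]
wrist_force: [-2.9, -0.3, -1.8]
grip_width: 0.0078
```

```bash
python3 st.py
```

```text
21.275 [ 0.58966629 -0.17903759  0.14885487] yaw 14.611035903654384 0.007803943445035622 [-2.90990187 -0.2759412  -1.81518386] [-0.13091542  0.56554519  0.15656993]
local x,y -0.0076996971904018325 -0.041435060656280255 Fa,Fn -2.871366355774445 0.5468762865941096
```

Request:
move_arm(steps=[[3,0,0,0,-0.5],[3,0,0,0,-1],[3,0,0,0,-1]])

```text
clock: 21.65
position: [0.5898, -0.1791, 0.149]
eef_rot: [[-0.116, 0.993, -0.0], [0.993, 0.116, 0.0], [0.0, -0.0, -1.0]]
wrist_force: [-2.4, 0.3, -1.1]
grip_width: 0.0077
```

```bash
python3 st.py
```

```text
21.65 [ 0.58980156 -0.17909864  0.14901162] yaw 6.63324905558314 0.0076999705302731826 [-2.43127281  0.27360673 -1.09795366] [-0.09646014  0.67324012  0.201351  ]
local x,y -0.007586836815912372 -0.04153142997130886 Fa,Fn -2.25841499976557 0.941069652322606
```

```bash
cat > av.py <<'E'
from h import *
F=[];M=[]
for i in range(6):
    vision.snapshot('wrist');o=manip.get_obs();F.append(o['wrist_force']);M.append(o['moment'])
F=np.array(F);M=np.array(M);a=np.array([.9603,.2790]);n=np.array([-.2790,.9603])
print('t',o['clock'],'pos',o['position'],'yaw',np.degrees(np.arctan2(o['eef_rot'][1,1],o['eef_rot'][0,1])))
print('Fa %.2f Fn %.2f Fz %.2f'%(F.mean(0)[:2]@a,F.mean(0)[:2]@n,F.mean(0)[2]),'M',M.mean(0),'sdMz',M[:,2].std(),'grip',o['grip_width'])
E
python3 av.py
```

```text
t 21.95 pos [ 0.58984309 -0.17913684  0.14893562] yaw 6.524955288759441
Fa -3.10 Fn 1.02 Fz -0.28 M [-0.05763309  0.65370394  0.2098674 ] sdMz 0.02653894075497943 grip 0.007665176796954715
```

Request:
move_arm(steps=[[3,0,0,0,-0.25],[3,0,0,0,-0.5],[3,0,0,0,-0.5]])

```text
clock: 22.32
position: [0.5899, -0.1792, 0.149]
eef_rot: [[-0.042, 0.999, 0.0], [0.999, 0.042, -0.0], [-0.0, 0.0, -1.0]]
wrist_force: [-3.7, 0.7, -0.4]
grip_width: 0.0079
```

```bash
python3 av.py
```

```text
t 22.625 pos [ 0.58987015 -0.1792391   0.14893043] yaw 2.4715602411855033
Fa -3.16 Fn 0.76 Fz 0.83 M [-0.06158508  0.76376426  0.16887307] sdMz 0.02136411152870671 grip 0.007996295030412477
```

Request:
move_arm(steps=[[3,0,0,0,-0.25],[3,0,0,0,-0.5],[3,0,0,0,-0.5]])

```text
clock: 23.0
position: [0.5899, -0.1792, 0.149]
eef_rot: [[0.027, 1.0, 0.0], [1.0, -0.027, -0.0], [-0.0, 0.0, -1.0]]
wrist_force: [-4.0, 0.4, 1.2]
grip_width: 0.008
```

```bash
python3 av.py
```

```text
t 23.3 pos [ 0.58991662 -0.17923497  0.14892389] yaw -1.526077658946129
Fa -3.53 Fn 0.61 Fz 1.86 M [-0.05990432  0.78342595  0.19071045] sdMz 0.01930987385889147 grip 0.008087030958326538
```

Fz is rising, so the top shoe is pressing and the band wants to rise. I'll follow it upward.

Request:
move_arm(steps=[[3,0,0,0.01,0],[3,0,0,0.02,0],[3,0,0,0.02,0]])

```text
clock: 23.68
position: [0.5898, -0.1791, 0.1494]
eef_rot: [[0.027, 1.0, -0.0], [1.0, -0.027, 0.0], [0.0, -0.0, -1.0]]
wrist_force: [-3.6, -0.2, -0.5]
grip_width: 0.0083
```

```bash
python3 av.py
```

```text
t 23.975 pos [ 0.58975713 -0.17907759  0.14953023] yaw -1.5335518805803316
Fa -3.06 Fn 1.02 Fz -1.03 M [-0.11107836  0.58906097  0.18694031] sdMz 0.015452208184671764 grip 0.0079871212884784
```

Request:
move_arm(steps=[[3,0,0,0.005,-0.25],[3,0,0,0.01,-0.5],[3,0,0,0.01,-0.5]])

```text
clock: 24.35
position: [0.5897, -0.1791, 0.1499]
eef_rot: [[0.097, 0.995, -0.0], [0.995, -0.097, 0.0], [0.0, -0.0, -1.0]]
wrist_force: [-2.6, -0.4, -1.8]
grip_width: 0.0082
```

```bash
python3 av.py
```

```text
t 24.65 pos [ 0.58975761 -0.17907706  0.14999045] yaw -5.527479350828486
Fa -2.59 Fn 1.26 Fz -2.65 M [-0.09474046  0.58455288  0.17621356] sdMz 0.02927001715633635 grip 0.008061248205790374
```

Request:
move_arm(steps=[[3,0,0,0,-0.25],[3,0,0,0.005,-0.5],[3,0,0,0.005,-0.5]])

```text
clock: 25.02
position: [0.5898, -0.1792, 0.1502]
eef_rot: [[0.166, 0.986, -0.0], [0.986, -0.166, 0.0], [0.0, -0.0, -1.0]]
wrist_force: [-3.7, 0.2, -2.3]
grip_width: 0.008
```

```bash
python3 av.py
```

```text
t 25.325 pos [ 0.58986256 -0.17917045  0.15026552] yaw -9.528511984275802
Fa -2.70 Fn 1.27 Fz -3.31 M [-0.06779166  0.58133019  0.2094901 ] sdMz 0.02687434293880129 grip 0.008321542956897927
```

Request:
move_arm(steps=[[3,0,0,0,-0.25],[3,0,0,0.005,-0.5],[3,0,0,0.005,-0.5]])

```text
clock: 25.7
position: [0.5898, -0.1792, 0.1505]
eef_rot: [[0.235, 0.972, -0.0], [0.972, -0.235, -0.0], [-0.0, -0.0, -1.0]]
wrist_force: [-3.4, 0.9, -2.7]
grip_width: 0.0078
```

```bash
python3 av.py
```

```text
t 26.0 pos [ 0.58990199 -0.1792172   0.15047165] yaw -13.531434169779397
Fa -2.91 Fn 0.90 Fz -2.88 M [-0.1016841   0.57200098  0.18984176] sdMz 0.030188233947830417 grip 0.008005647598226678
```

Request:
move_arm(steps=[[3,0,0,0,-0.25],[3,0,0,0,-0.5],[3,0,0,0,-0.5]])

```text
clock: 26.38
position: [0.5899, -0.1792, 0.1505]
eef_rot: [[0.302, 0.953, 0.0], [0.953, -0.302, -0.0], [-0.0, 0.0, -1.0]]
wrist_force: [-2.6, 0.1, -2.9]
grip_width: 0.008
```

```bash
python3 av.py
```

```text
t 26.675 pos [ 0.58988042 -0.17919449  0.15050982] yaw -17.52707103509504
Fa -2.51 Fn 1.14 Fz -2.04 M [-0.12812697  0.6051638   0.18208201] sdMz 0.045852411268355896 grip 0.007956129603175809
```

Request:
move_arm(steps=[[3,0,0,0,-0.2],[3,0,0,0,-0.4],[3,0,0,0,-0.4]])

```text
clock: 27.05
position: [0.5898, -0.1792, 0.1505]
eef_rot: [[0.355, 0.935, -0.0], [0.935, -0.355, -0.0], [-0.0, -0.0, -1.0]]
wrist_force: [-3.3, 0.6, -2.3]
grip_width: 0.0077
```

```bash
python3 av.py
```

```text
t 27.35 pos [ 0.58987788 -0.1791917   0.15050537] yaw -20.728561595685793
Fa -2.69 Fn 0.05 Fz -1.78 M [-0.19195341  0.63074726  0.17733441] sdMz 0.02763443492940396 grip 0.00810366522830433
```

Request:
move_arm(steps=[[3,0,0,0,-0.2],[3,0,0,0,-0.4],[3,0,0,0,-0.4]])

```text
clock: 27.72
position: [0.5898, -0.1792, 0.1505]
eef_rot: [[0.406, 0.914, -0.0], [0.914, -0.406, -0.0], [-0.0, -0.0, -1.0]]
wrist_force: [-3.6, -0.1, -2.2]
grip_width: 0.0082
```

```bash
python3 av.py
```

```text
t 28.025 pos [ 0.58984407 -0.17921823  0.15047493] yaw -23.92871863836576
Fa -3.06 Fn 0.45 Fz -1.31 M [-0.23182047  0.63762362  0.21946883] sdMz 0.025550777081234242 grip 0.008042697506690389
```

Request:
move_arm(steps=[[3,0,0,0,-0.2],[3,0,0,0,-0.4],[3,0,0,0,-0.4]])

```text
clock: 28.4
position: [0.5898, -0.1792, 0.1505]
eef_rot: [[0.456, 0.89, -0.0], [0.89, -0.456, 0.0], [-0.0, -0.0, -1.0]]
wrist_force: [-2.5, -0.2, -1.6]
grip_width: 0.0081
```

```bash
python3 av.py
```

```text
t 28.7 pos [ 0.58982089 -0.17918277  0.15048369] yaw -27.130143114933343
Fa -3.26 Fn 0.41 Fz -0.92 M [-0.26539954  0.66504294  0.23208876] sdMz 0.032867311166281894 grip 0.008026460121587775
```

The moment is starting to rise (0.23 against 0.19 idle). Finer steps from here.

Request:
move_arm(steps=[[3,0,0,0.003,-0.15],[3,0,0,0.005,-0.3],[3,0,0,0.005,-0.3]])

```text
clock: 29.08
position: [0.5897, -0.1792, 0.1505]
eef_rot: [[0.493, 0.87, -0.0], [0.87, -0.493, 0.0], [-0.0, -0.0, -1.0]]
wrist_force: [-3.1, -0.9, -2.1]
grip_width: 0.0084
```

```bash
sed -i 's/range(6)/range(14)/' av.py; python3 av.py
```

```text
t 29.775 pos [ 0.58973791 -0.17913195  0.15057884] yaw -29.52936494537455
Fa -3.10 Fn 0.09 Fz -2.87 M [-0.29087245  0.60528756  0.25761375] sdMz 0.019786570256788035 grip 0.007935308324044921
```

Request:
move_arm(steps=[[3,0,0,0,-0.15],[3,0,0,0,-0.3],[3,0,0,0,-0.3]])

```text
clock: 30.15
position: [0.5898, -0.1792, 0.1506]
eef_rot: [[0.529, 0.848, -0.0], [0.848, -0.529, 0.0], [0.0, -0.0, -1.0]]
wrist_force: [-4.3, -0.7, -3.5]
grip_width: 0.008
```

```bash
python3 av.py
```

```text
t 30.85 pos [ 0.58976073 -0.17912835  0.15064655] yaw -31.93058557039279
Fa -3.36 Fn 0.18 Fz -4.14 M [-0.28341457  0.65297867  0.27087077] sdMz 0.026089073719968436 grip 0.008066767952951427
```

Request:
move_arm(steps=[[3,0,0,0,-0.15],[3,0,0,-0.005,-0.3],[3,0,0,-0.005,-0.3]])

```text
clock: 31.22
position: [0.5898, -0.1791, 0.1506]
eef_rot: [[0.564, 0.826, -0.0], [0.826, -0.564, 0.0], [0.0, -0.0, -1.0]]
wrist_force: [-4.2, 0.3, -2.2]
grip_width: 0.008
```

```bash
python3 av.py
```

```text
t 31.925 pos [ 0.58981589 -0.17916303  0.1504931 ] yaw -34.33082743962624
Fa -4.16 Fn 0.72 Fz -2.23 M [-0.21608779  0.79968335  0.28740109] sdMz 0.026464201762481585 grip 0.007900511261350975
```

The moment is +0.097 over idle, about 10.8 N per shoe, and Fz is balanced. Letting go and rising.

Request:
move_arm(steps=[[10,0,0,0,0],[16,0,0,0,0],[24,0,0,0,0],[36,0,0,0,0],[36,0,0,0,0],[36,0,0,0.4,0],[36,0,0,1,0],[36,0,0,1.6,0],[36,0,0,2.2,0],[36,0,0,2.2,0],[36,0,0,2.2,0]])

```text
clock: 33.3
position: [0.5895, -0.179, 0.2384]
eef_rot: [[0.564, 0.826, -0.0], [0.826, -0.564, 0.0], [-0.0, -0.0, -1.0]]
wrist_force: [-0.1, 0.4, -0.2]
grip_width: 0.0364
```

Run:
```python
from st import *
snap('wrist','w20');snap('side','s20');crop('s20',240,160,370,270,6,'c30')
```

```text
33.3 [ 0.5895438  -0.17903795  0.23836282] yaw -34.33281902756094 0.03639901954314808 [-0.13138677  0.36345783 -0.2143479 ] [-0.03102397  0.01814414 -0.02127101]
local x,y -0.007817424035748786 -0.041401238398469424 Fa,Fn -0.024765982387049988 0.385685462529837
```

View pics/w20.png

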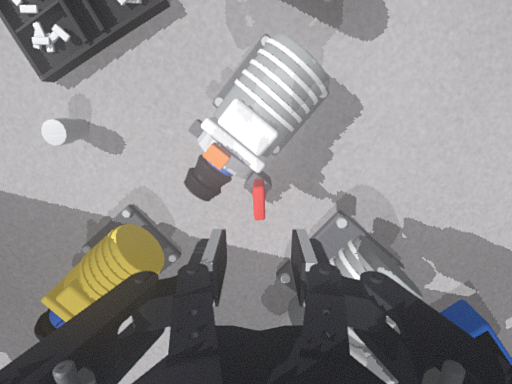

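View pics/c30.png

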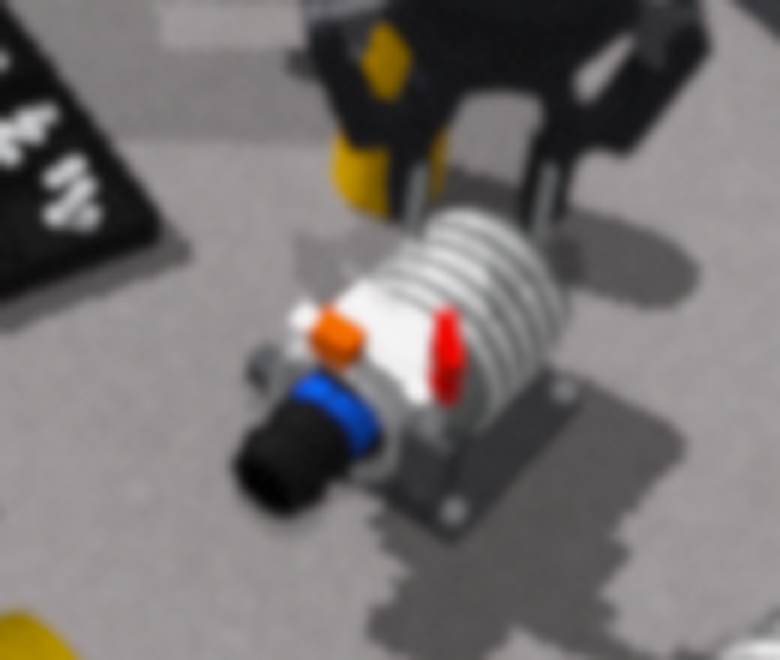

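Run:
```python
from h import *
crop('w20',175,100,285,230,5,'c31')
```

```text
(no output)
```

View pics/c31.png

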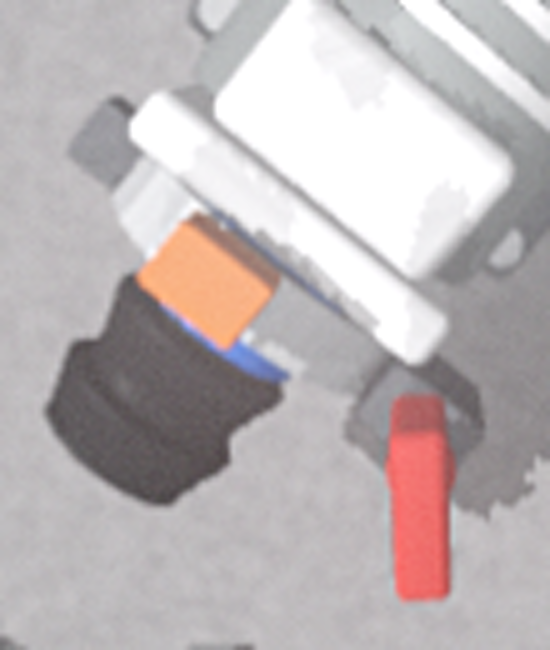

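There's a thin blue sliver between the band and the flange, so I'll measure the gap and the squareness.

Run:
```python
from h import *
s=load('w20');g=lambda p:(p[0]/5+175-.4,p[1]/5+100-.4)
O=np.array([.5855,-.1371]);th=np.radians(16.1);a=np.array([np.cos(th),np.sin(th)]);n=np.array([-a[1],a[0]])
L=lambda p,z:(lambda q:np.round([(q[:2]-O)@a*1000,(q[:2]-O)@n*1000],1))(atz(s,*g(p),z))
for nm,z,ps in(('ear',.121,((137,275),(192,220),(277,287),(227,349))),('flangefront',.099,((132,135),(410,362))),('flangeback',.099,((165,92),(447,322))),('blue gap',.0935,((255,235),(325,298))),('key',.153,((392,470),(450,470),(450,600),(397,600)))):
    for p in ps:print(nm,p,L(p,z))
```

```text
ear (137, 275) [-12.7  16.2]
ear (192, 220) [ 0.7 14.6]
ear (277, 287) [ 0.8 -3.3]
ear (227, 349) [-13.2  -3.3]
flangefront (132, 135) [ 1.4 33. ]
flangefront (410, 362) [  0.9 -32.1]
flangeback (165, 92) [11.2 32.9]
flangeback (447, 322) [ 11.2 -32.6]
blue gap (255, 235) [0.2 4.9]
blue gap (325, 298) [ -0.8 -12.7]
key (392, 470) [ -3.7 -32.8]
key (450, 470) [  2.  -39.6]
key (450, 600) [-14.4 -53.4]
key (397, 600) [-19.7 -47. ]
```

Relative to the flange front, the ear centre is at −7.2 mm and the ear edge is parallel to the flange. The band is home, square and upright, and the key kept its place. Handing in.

Run:
```python
from st import *
snap('top','t21')
print(manip.close_job())
```

```text
33.4 [ 0.58912422 -0.17889611  0.23747396] yaw -34.33420415726111 0.03615767641086093 [-1.24570904 -1.29863456  0.18566798] [-0.01143634  0.03685409 -0.01195988]
local x,y -0.008180778207973577 -0.04114795907457413 Fa,Fn -1.558573433418054 -0.8995259460903359
the job is handed in; nothing more can be done
None
```

The band is on the blue cuff of the smaller white blower, home against the flange with the key up. I turned the key clockwise about 109°, let go, and handed the job in at about 33 s; no verdict is reported.

- **Slide:** I took the band by its ear and slid it over both barbs with almost no force. It met the flange at about 4 N; the limit is 30 N.
- **Snugness:** The key moment rose about 0.10 N m above the idle drag, which works out to about 10.8 N on each shoe. That is an estimate from averaged, noisy moment readings (about ±0.03 N m); I had no direct measure of the shoe forces.
- **Final position:** In the last wrist picture the ear centre sits 7.2 mm before the flange face. The ear looks square to the flange and the band looks upright. The key had not turned back, and the gripper was clear above it.
- **Checks that disagreed:**
  - A thin blue line, up to about 1 mm, still shows between the band and the flange's rounded edge, so the band may not be perfectly flush.
  - A rough reading of the key's position came out about 2 mm off along the outlet axis.
- **Bystanders:** My paths stayed clear of the socket, can and screwdriver. I did not measure their positions again at the end.

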